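# Tip the washed baby potatoes into the pan and hang the draining bin up to dry

### The arm

A 6-joint arm with a two-finger parallel gripper is mounted at the origin on a cart in front of the work surface, level with it; the furniture and walls round the work are solid. World frame = base frame: x ahead of the robot, y to its left, z up, the work surface at z = 0. Lengths are in m, angles in rad, forces in N, time in s.
With the tool pointing down it reaches from about 0.375 to 0.9 m from the base axis. Payload 3.1 kg.
Tool frame: the origin (TCP) lies between the finger pads; the fingertips stand 17 mm ahead of it and the grasp point (between the pads) lies 2 mm behind it (robot.nose_length is the distance from the TCP to the fingertips, in m); z points along the fingers, y is the line along which they close (so a half turn about z gives the same grasp; the last joint's range is limited). The gripper opens to 87 mm and grips with 3 to 60 N. Pads are 19 mm wide; open, the fingers measure 117 mm over their backs; the gripper's body (75 mm by 190 mm) begins 51 mm behind the grasp point.
Start: joints at [-1.492, 0.527, 1.433, -0, 1.181, -0.178], TCP at [0.159, -0.604, 0.209] pointing down, gripper open.
Joint ranges: [-3.08, 3.08], [-0.75, 2.2], [0.22, 2.44], [-1.43, 4.57], [0, 2.65], [-2.85, 2.85]. Speed limits (rad/s): [2.79, 2.79, 3.14, 3.14, 3.14, 3.14].

### API

Orientations are given as a unit quaternion [x, y, z, w].
In Python, from rig import robot, cams gives the robot as it stands.
- The arm moves only by the shell command python3 -m pendant 'ROWS' [FORCE]. ROWS is JSON, a list of rows, each an object with "jaw": the opening, from 0 (shut) to 1 (fully open); "linear": the shift along the tool's x, y, z in cm, a list of three; "twist": the turn about the tool's z in degrees. A call has 1 to 12 rows; each row shifts and turns the commanded pose from where the row before left it, along the tool's axes as they then stand; what a row does not reach is not made up. A row lasts 1/12 s, in which the tool goes at most 41.7 mm and 7.16 degrees, less where a joint would pass 70% of its speed; a pose out of reach is approached as far as the arm can. A call is refused whole if a number of a shift passes 4.17 or a number of a turn 7.16, either way. A call with a gripper value outside its range is refused whole. The fingers move at their own pace and stop on an object; FORCE is the grip in N (left out, the last holds). Time passes only in rows, so rows that do not move let the fingers close. It gives the time, the measured TCP pose, the force, the opening and the grip force at its end, in the units of the state.
- robot.get_obs(): the state, without advancing time (a new reading comes with each control period).
- cams.camera(name): name is "scene" or "top" or "wrist"; returns a dict with "color" (384x512x3 uint8, blue, green, red), "depth" (384x512 float32, m along the optical axis (not along the pixel's ray), 0 where there is no reading), "fov_y" (degrees; the focal length in pixels is half the picture's height over the tangent of half this angle, whatever the lens; pixels are square), "cx", "cy" (the principal point, pixels), "view" (4x4, takes a point from world to camera coordinates). Camera axes: x right, y down, z forward; pixel columns grow to the right and rows downward; lengths in m; the calibration is good to about 2 mm. A picture is of the moment at which its call begins.
- robot.hand_in(): hands the job in; it is judged then, once.
The state is a dict: "time": time; "q": joint angles; "joint_velocities": joint speeds; "joint_torque": joint torques, N m; "position": TCP position; "tool_rot": TCP orientation; "ft_force": force on the tool from outside, world axes, zero at the start; "moment": the same for the moment, N m; "grip_width": finger opening in m; "grip_force": force on a finger pad.
Only numpy, scipy, OpenCV 4.12 (cv2) and the standard library are available. Lean on these libraries where they do the work, as an engineer would, in place of code of your own. Each camera call takes 0.05 s, during which the arm holds its last target. There are 200 camera calls.

### The job

Tip all eight washed baby potatoes out of the blue draining bin into the steel pan, and keep the pan upright on the drying mat. Then hang the empty bin up to drip dry on the stand, by the two holes in its back, one on each hook and fully home, and let go of it. Do not knock or shift the soap bottle, the brush, the onion or the garlic.

Things in the scene. Friction and masses are not known exactly. Their poses are not given: they have to be found in the camera images.
- bin: Blue plastic draining bin, open tub with sloping 3.5 mm walls, with the potatoes in it. Floor 64 x 64 mm, 4 mm thick; rim at z = 66 mm, x = -52 (front lip) to 39 mm, y = -50 to 50 mm. Origin: underside, mid-tub; x from lip to back plate, y along the plate, z up; yaw within 0.45 rad, lip to the robot. 110 to 180 g empty.
- bin_grip (a point): Middle of the bin's grip tab (bin frame 36.5, 0, 117 mm), the place to pinch from above: it rises from the middle of the back plate's top, 34 mm wide (y), 8 mm thick (x; 11 mm at its top bead), z = 94 to 134 mm. The back plate below it is 5 mm thick (x = 34 to 39 mm), upright, 100 mm wide, top edge at z = 100 mm.
- bin_hole_l (a point): Centre of the round 13 mm hole through the bin's back plate on its +y side (bin frame 36.5, 30, 86 mm).
- bin_hole_r (a point): Centre of the round 13 mm hole through the bin's back plate on its -y side (bin frame 36.5, -30, 86 mm).
- pan: Small steel cooking pan, loose, 154 mm across the rim (about 146 mm inside), 70 mm high, floor 5 mm thick, 0.5 to 0.8 kg; two wire loop handles at its +y and -y sides reach 104 mm from the centre at z = 56 mm. Origin: centre of its underside, z up. Bin and pan stand left and right on the grey mat (6 mm thick, flat, top at z = 6 mm); which is where changes.
- stand: Drying stand, fixed: white drip tray (x = -105 to 30, y = -56 to 56 mm, 15 mm high) and two upright 6 mm steel wires at y = 30 and -30 mm (crossbar at z = 60 mm), each bent forward (-x) at the top into a hook with a black tip. Its top is at z = 134 mm. Origin: under the plane of the wires, on the mat; x points back, away from the hooks, z up; yaw within 0.3 rad.
- hook_l (a point): Where the bin's +y hole centre lies when hung fully home on the +y hook (stand frame -5.5, 30, 121.5 mm): the hole's top edge rests on the hook, the plate leans on the upright wires. Hook centre line (6 mm wire, stand frame x, z): level at z = 125 mm from x = 0 to -13, then rising to the tip at x = -26, z = 130 mm.
- hook_r (a point): The same for the bin's -y hole on the -y hook (stand frame -5.5, -30, 121.5 mm).
- potato_1: Baby potato, sandy yellow, smooth, about 30 x 27 x 26 mm, 13 g; origin at its centre. Starts in the bin.
- potato_2: Baby potato, sandy yellow, smooth, about 30 x 27 x 26 mm, 13 g; origin at its centre. Starts in the bin.
- potato_3: Baby potato, sandy yellow, smooth, about 30 x 27 x 26 mm, 13 g; origin at its centre. Starts in the bin.
- potato_4: Baby potato, sandy yellow, smooth, about 30 x 27 x 26 mm, 13 g; origin at its centre. Starts in the bin.
- potato_5: Baby potato, sandy yellow, smooth, about 30 x 27 x 26 mm, 13 g; origin at its centre. Starts in the bin.
- potato_6: Baby potato, sandy yellow, smooth, about 30 x 27 x 26 mm, 13 g; origin at its centre. Starts in the bin.
- potato_7: Baby potato, sandy yellow, smooth, about 30 x 27 x 26 mm, 13 g; origin at its centre. Starts in the bin.
- potato_8: Baby potato, sandy yellow, smooth, about 30 x 27 x 26 mm, 13 g; origin at its centre. Starts in the bin.
- soap_bottle: Bystander: green pump soap bottle, 208 mm high, at the back right. Origin: underside.
- brush: Bystander: blue scrubbing brush, 30 x 85 x 55 mm, at the right side of the mat. Origin: underside.
- onion: Bystander: brown onion, 82 x 83 x 94 mm, at the back left. Origin: underside.
- garlic: Bystander: garlic bulb, 60 x 57 x 58 mm, at the left edge. Origin: underside.

How it is judged:
On the way, in this order (a step that is already met when the one before it is completed fails the run):
1. all eight potatoes lie in the pan (horizontal distance between each of potato_1, potato_2, potato_3, potato_4, potato_5, potato_6, potato_7, potato_8 and pan below 0.07 m and z of potato_1 in the frame of pan between 0.005 and 0.068 m and z of potato_2 in the frame of pan between 0.005 and 0.068 m and z of potato_3 in the frame of pan between 0.005 and 0.068 m and z of potato_4 in the frame of pan between 0.005 and 0.068 m and z of potato_5 in the frame of pan between 0.005 and 0.068 m and z of potato_6 in the frame of pan between 0.005 and 0.068 m and z of potato_7 in the frame of pan between 0.005 and 0.068 m and z of potato_8 in the frame of pan between 0.005 and 0.068 m), for 0.2 s.
2. the bin hangs on both hooks (distance between bin_hole_l and hook_l below 0.009 m and distance between bin_hole_r and hook_r below 0.009 m and angle between bin's own z axis and vertical below 0.15 rad and linear speed of bin below 0.03 m/s), for 0.2 s.
At the end, for the whole second after the job is handed in: All eight potatoes lie inside the pan (each centre within 70 mm of the pan's axis and below its rim), the pan stands upright on the mat or drainboard, and the bin hangs at rest on the stand, upright within 0.15 rad, each hole within 9 mm of its place on its own hook, its weight on the stand (all of step 1 and all of step 2 and angle between pan's own z axis and vertical below 0.1 rad and height (world z) of pan between -0.004 and 0.012 m and contact force between bin and stand above 0.3 N); the robot touches nothing.
It fails at once if the soap bottle is knocked or shifted by more than 4 cm (distance of soap_bottle from where it was at the start of the episode above 0.04 m).
It fails at once if the scrubbing brush is knocked or shifted by more than 4 cm (distance of brush from where it was at the start of the episode above 0.04 m).
It fails at once if the onion is knocked or shifted by more than 4 cm (distance of onion from where it was at the start of the episode above 0.04 m).
It fails at once if the garlic is knocked or shifted by more than 4 cm (distance of garlic from where it was at the start of the episode above 0.04 m).
It fails at once if the pan is tipped (angle between pan's own z axis and vertical above 0.5 rad).
It also fails if it takes over 54 s, if anything falls off the work surface, if the arm or the gripper's body presses on something with over 40 N, if the wrist force passes 120 N, or if a joint passes its speed limit or range.

## Working session

There is one attempt and no reset: what is moved stays moved. The work goes in short steps, Python scripts to look and compute and a shell command to move; the robot and the scene stay as the last step left them, time stands still between calls to the robot, and variables do not carry over. Pictures are saved under pics/ and viewed, at most 10 in all, crops included, and the job is handed in when it is done.

```bash
mkdir -p pics; ls; cat > h.py <<'E'
import numpy as np, cv2
from rig import robot, cams
from scipy.spatial.transform import Rotation as R
def cloud(name):
    c=cams.camera(name); d=c['depth']; h,w=d.shape
    f=h/2/np.tan(np.radians(c['fov_y'])/2)
    v,u=np.mgrid[0:h,0:w]
    P=np.stack([(u-c['cx'])/f*d,(v-c['cy'])/f*d,d],-1)
    V=np.array(c['view']); W=(P-V[:3,3])@V[:3,:3]
    W[d==0]=np.nan
    return c,W
E
python3 - <<'E'
from h import *
o=robot.get_obs(); print(o['time'],o['position'],o['tool_rot'])
ims=[]
for n in ['scene','top']:
    c,W=cloud(n); np.savez('/tmp/%s.npz'%n,W=W,C=c['color']); ims.append(c['color'])
    print(n,c['view'],c['fov_y'])
cv2.imwrite('pics/a.png',cv2.resize(np.vstack(ims),(400,600)) if 0 else ims[0]);cv2.imwrite('pics/b.png',ims[1])
E
```

```text
pics
0.0 [ 0.15871099 -0.60374836  0.20768733] [ 9.91764794e-01  1.28068305e-01  4.83379997e-05 -1.04848833e-03]
scene [[ 5.74379689e-01 -8.18589012e-01 -4.09880821e-05 -2.78677619e-01]
 [-4.10450527e-01 -2.87957667e-01 -8.65222946e-01  3.56995127e-01]
 [ 7.08250194e-01  4.96983310e-01 -5.01387327e-01  8.24365989e-01]
 [ 0.00000000e+00  0.00000000e+00  0.00000000e+00  1.00000000e+00]] 49.6775037285271
top [[-0.01797765 -0.99965782 -0.01900135  0.08325332]
 [-0.9954289   0.01967801 -0.09345631  0.59351364]
 [ 0.09379824  0.01723437 -0.99544205  0.91403014]
 [ 0.          0.          0.          1.        ]] 52.041057477546225
```

View pics/a.png

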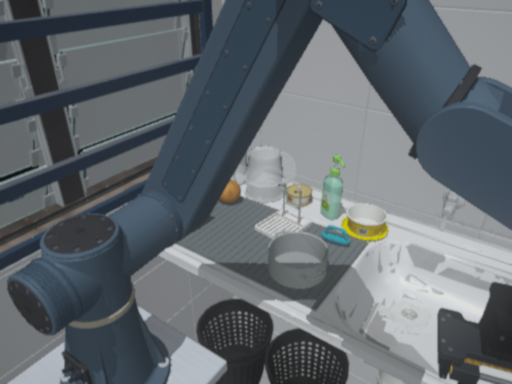

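View pics/b.png

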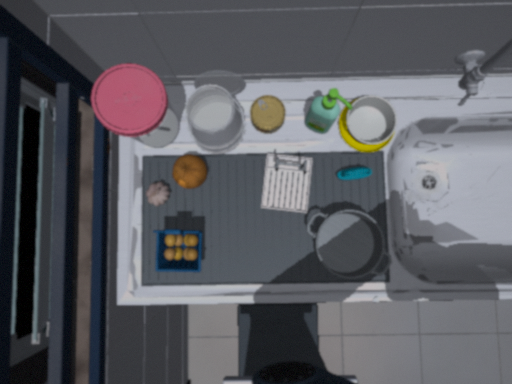

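The scene view shows the pan mid-mat and the stand behind it, with the bin hidden by the arm. In the top view the bin is at about (180,250), the pan at (348,242), the stand at (288,180), the onion at (190,170), the garlic at (158,193) and the brush at (353,173).

```bash
python3 - <<'E'
from h import *
D=np.load('/tmp/top.npz');W=D['W'];C=D['C'].astype(int)
def reg(u0,u1,v0,v1):
    w=W[v0:v1,u0:u1].reshape(-1,3);c=C[v0:v1,u0:u1].reshape(-1,3);return w,c
def p(n,q):
    q=q[~np.isnan(q[:,0])]
    print(n,len(q),q.min(0).round(3),q.max(0).round(3),q.mean(0).round(3), np.round(cv2.minAreaRect(q[:,:2].astype(np.float32)*1000)[0:3][0],1) if len(q)>3 else '', cv2.minAreaRect(q[:,:2].astype(np.float32)*1000)[1:] if len(q)>3 else '')
w,c=reg(150,212,220,280)
for lo,hi in [(.055,.09),(.09,.112),(.112,.16)]: p('bin%s'%lo,w[(w[:,2]>lo)&(w[:,2]<hi)])
blue=(c[:,0]>c[:,2]+40)
p('binrim blue',w[blue&(w[:,2]>.064)&(w[:,2]<.085)])
w,c=reg(300,395,200,285)
p('pan rim',w[(w[:,2]>.068)&(w[:,2]<.09)])
q=w[(w[:,2]>.068)&(w[:,2]<.09)]
# circle fit robust
from scipy.optimize import least_squares
r=least_squares(lambda s:np.hypot(q[:,0]-s[0],q[:,1]-s[1])-s[2],[q[:,0].mean(),q[:,1].mean(),.077],loss='soft_l1',f_scale=.003);print('pan',r.x)
p('pan handle',w[(w[:,2]>.045)&(w[:,2]<.066)&(np.hypot(w[:,0]-r.x[0],w[:,1]-r.x[1])>.085)])
w,c=reg(250,325,140,220)
p('tray',w[(w[:,2]>.013)&(w[:,2]<.03)&(c.min(1)>120)])
p('hooks',w[(w[:,2]>.10)&(w[:,2]<.15)])
q=w[(w[:,2]>.10)&(w[:,2]<.15)];print(q.round(3).tolist()[:60])
for n,b in dict(onion=(168,212,150,192),garlic=(143,173,178,208),brush=(332,374,162,184),soap=(300,350,85,135)).items():
    w,c=reg(*b);p(n,w[w[:,2]>.025])
E
```

```text
bin0.055 727 [0.414 0.197 0.055] [0.503 0.302 0.087] [0.449 0.256 0.066] [458.9 249.4] ((104.87377166748047, 89.59580993652344), 89.50080108642578)
bin0.09 71 [0.5   0.197 0.1  ] [0.507 0.297 0.11 ] [0.504 0.25  0.106] [503.  247.2] ((100.34427642822266, 5.385995864868164), 87.28507995605469)
bin0.112 98 [0.498 0.231 0.112] [0.509 0.263 0.142] [0.503 0.246 0.137] [503.4 246.8] ((32.031532287597656, 10.547632217407227), 88.98457336425781)
binrim blue 387 [0.414 0.197 0.064] [0.5   0.301 0.08 ] [0.444 0.255 0.073] [456.9 249.1] ((103.54132080078125, 85.40860748291016), 88.97949981689453)
pan rim 456 [ 0.393 -0.227  0.068] [ 0.545 -0.051  0.079] [ 0.467 -0.147  0.074] [ 469.4 -137.1] ((152.1109619140625, 153.42979431152344), 14.67617416381836)
pan [ 0.46954274 -0.13647476  0.07401388]
pan handle 190 [ 0.397 -0.23   0.054] [ 0.542 -0.044  0.066] [ 0.466 -0.141  0.063] [ 469.5 -136.9] ((206.66954040527344, 56.88951110839844), 57.42264938354492)
tray 720 [ 0.544 -0.064  0.013] [0.69  0.06  0.027] [ 0.635 -0.004  0.019] [616.7  -2.4] ((111.40065002441406, 135.2069854736328), 82.558219909667
[... 1449 characters left out ...]
 0.137], [0.633, -0.032, 0.133], [0.633, -0.034, 0.133], [0.633, -0.036, 0.132], [0.631, 0.028, 0.14]]
onion 963 [0.6   0.189 0.033] [0.685 0.282 0.101] [0.642 0.225 0.068] [636.4 230.3] ((78.7828369140625, 99.27179718017578), 73.75312042236328)
garlic 415 [0.565 0.28  0.025] [0.622 0.335 0.063] [0.593 0.306 0.043] [594.9 307.4] ((55.6416015625, 53.159366607666016), 18.941612243652344)
brush 336 [ 0.62  -0.205  0.025] [ 0.649 -0.123  0.063] [ 0.634 -0.162  0.038] [ 635.  -164.4] ((28.520910263061523, 82.46321868896484), 6.724305629730225)
soap 1143 [ 0.733 -0.156  0.025] [ 0.794 -0.05   0.21 ] [ 0.759 -0.085  0.124] [ 762.4 -104.5] ((109.60394287109375, 53.81249237060547), 81.17418670654297)
```

```bash
cat > t.py <<'E'
import sys
from h import *
# usage: t.py x y z : tool shift (cm) to target + state
o=robot.get_obs(); M=R.from_quat(o['tool_rot']).as_matrix(); p=np.array(o['position'])
print('t%.2f'%o['time'],'p',p.round(4),'yaw%.1f'%np.degrees(np.arctan2(M[1,0],M[0,0])),'q6 %.2f'%o['q'][5],'F',np.round(o['ft_force'],1),'w%.4f g%.1f'%(o['grip_width'],o['grip_force']))
if len(sys.argv)>3: print('shift cm',(M.T@(np.array([float(a) for a in sys.argv[1:4]])-p)*100).round(2))
E
python3 -m pendant '[{"jaw":0.8,"linear":[2,-2.4,0],"twist":5.7},{"jaw":0.8,"linear":[2.6,-2.8,0],"twist":5.7},{"jaw":0.8,"linear":[2.6,-2.8,0],"twist":5.7},{"jaw":0.8,"linear":[2.6,-2.8,0],"twist":0},{"jaw":0.8,"linear":[2.6,-2.8,0],"twist":0},{"jaw":0.8,"linear":[2.6,-2.8,0],"twist":0},{"jaw":0.8,"linear":[2.6,-2.8,0],"twist":0},{"jaw":0.8,"linear":[2.6,-2.8,0],"twist":0},{"jaw":0.8,"linear":[2.6,-2.8,0],"twist":0},{"jaw":0.8,"linear":[2.6,-2.8,0],"twist":0},{"jaw":0.8,"linear":[2.6,-2.8,0],"twist":0},{"jaw":0.8,"linear":[0,0,0],"twist":0}]' 10; python3 t.py .503 .247 .21
python3 - <<'E'
import numpy as np
W=np.load('/tmp/top.npz')['W'][220:280,150:212].reshape(-1,3)
for lo,hi in [(.1,.11),(.112,.15)]:
    q=W[(W[:,2]>lo)&(W[:,2]<hi)];print(np.polyfit(q[:,1],q[:,0],1),np.median(q,0))
E
```

```text
time: 1.1
position: [0.4382, -0.2945, 0.2084]
tool_rot: [1.0, -0.018, 0.001, -0.002]
ft_force: [-0.6, -0.3, -0.1]
grip_width: 0.0696
grip_force: 0.0
t1.10 p [ 0.4382 -0.2945  0.2084] yaw-2.0 q6 0.80 F [-0.6 -0.3 -0.1] w0.0696 g0.0
shift cm [ 4.560e+00 -5.434e+01  1.000e-02]
[0.03294677 0.49553216] [0.50358614 0.2721868  0.10652672]
[0.02813562 0.49656543] [0.50407289 0.24547294 0.13859083]
```

```bash
python3 -m pendant '[{"jaw":0.8,"linear":[0.4,-4.1,0],"twist":0},{"jaw":0.8,"linear":[0.4,-4.1,0],"twist":0},{"jaw":0.8,"linear":[0.4,-4.1,0],"twist":0},{"jaw":0.8,"linear":[0.4,-4.1,0],"twist":0},{"jaw":0.8,"linear":[0.4,-4.1,0],"twist":0},{"jaw":0.8,"linear":[0.4,-4.1,0],"twist":0},{"jaw":0.8,"linear":[0.4,-4.1,0],"twist":0},{"jaw":0.8,"linear":[0.4,-4.1,0],"twist":0},{"jaw":0.8,"linear":[0.4,-4.1,0],"twist":0},{"jaw":0.8,"linear":[0.4,-4.1,0],"twist":0},{"jaw":0.8,"linear":[0.4,-4.1,0],"twist":0},{"jaw":0.8,"linear":[0,-3,0],"twist":0}]' 10; python3 -m pendant '[{"jaw":0.8,"linear":[0,0,0],"twist":0},{"jaw":0.8,"linear":[0,0,0],"twist":0}]'; python3 t.py .5035 .247 .127
python3 - <<'E'
from h import *
c,W=cloud('wrist'); cv2.imwrite('pics/c.png',c['color'])
q=W.reshape(-1,3); q=q[(q[:,2]>.125)&(q[:,2]<.148)&(q[:,0]>.47)&(q[:,0]<.54)&(abs(q[:,1]-.247)<.04)]
print(len(q),q.min(0),q.max(0),np.median(q,0),np.polyfit(q[:,1],q[:,0],1))
E
```

```text
time: 2.1
position: [0.4992, 0.1817, 0.2085]
tool_rot: [1.0, -0.02, 0.0, -0.0]
ft_force: [1.9, -1.1, -0.2]
grip_width: 0.0697
grip_force: 0.0
time: 2.27
position: [0.4983, 0.18, 0.2082]
tool_rot: [1.0, -0.019, -0.0, 0.0]
ft_force: [0.4, 0.1, 0.0]
grip_width: 0.0696
grip_force: 0.0
t2.27 p [0.4983 0.18   0.2082] yaw-2.2 q6 1.74 F [0.4 0.1 0. ] w0.0696 g0.0
shift cm [ 0.27 -6.72  8.12]
520 [0.49760101 0.23130855 0.12506464] [0.5084327  0.26562433 0.14243429] [0.50422006 0.24702653 0.14007138] [0.03009561 0.49632939]
```

View pics/c.png

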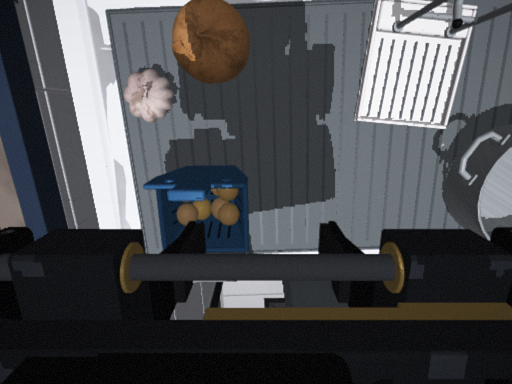

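The wrist view shows the bin's tab at about (190,190), the potatoes just below it at (185–240,190–220), and the onion and garlic to the upper left. The tab centre measures (0.5035, 0.2478) with its top at 0.141, which agrees with the given sizes.

```bash
python3 -m pendant '[{"jaw":0.8,"linear":[0.2,-3.4,0],"twist":0},{"jaw":0.8,"linear":[0.15,-3.4,0],"twist":0},{"jaw":0.8,"linear":[0,0,2],"twist":0},{"jaw":0.8,"linear":[0,0,2],"twist":0},{"jaw":0.8,"linear":[0,0,2],"twist":0},{"jaw":0.8,"linear":[0,0,2],"twist":0},{"jaw":0.8,"linear":[0,0,0],"twist":0},{"jaw":0.2,"linear":[0,0,0],"twist":0},{"jaw":0.2,"linear":[0,0,0],"twist":0},{"jaw":0.2,"linear":[0,0,0],"twist":0},{"jaw":0.2,"linear":[0,0,0],"twist":0},{"jaw":0.2,"linear":[0,0,0],"twist":0}]' 12; python3 t.py .5035 .247 .128
```

```text
time: 3.32
position: [0.5058, 0.2467, 0.1298]
tool_rot: [1.0, -0.021, 0.001, -0.0]
ft_force: [0.4, -0.6, 0.4]
grip_width: 0.0443
grip_force: 0.0
t3.32 p [0.5058 0.2467 0.1298] yaw-2.4 q6 1.87 F [ 0.4 -0.6  0.4] w0.0443 g0.0
shift cm [-0.23 -0.02  0.18]
```

```bash
python3 -m pendant '[{"jaw":0.1,"linear":[-0.2,0,0.1],"twist":0},{"jaw":0,"linear":[0,0,0],"twist":0},{"jaw":0,"linear":[0,0,0],"twist":0},{"jaw":0,"linear":[0,0,0],"twist":0},{"jaw":0,"linear":[0,0,-1],"twist":0},{"jaw":0,"linear":[0,0,-1],"twist":0},{"jaw":0,"linear":[0,0,-1],"twist":0},{"jaw":0,"linear":[0,0,-1],"twist":0},{"jaw":0,"linear":[0,0,-1],"twist":0},{"jaw":0,"linear":[0,0,0],"twist":0},{"jaw":0,"linear":[0,0,0],"twist":0}]' 12; python3 t.py .5035 .247 .128
python3 - <<'E'
from h import *
c,W=cloud('top'); 
cv2.imwrite('pics/d.png',np.vstack([cv2.resize(c['color'][200:300,130:260],(520,400),interpolation=2)]))
E
```

```text
time: 4.23
position: [0.5037, 0.247, 0.1788]
tool_rot: [1.0, -0.021, 0.001, -0.0]
ft_force: [-0.7, 0.2, -0.6]
grip_width: 0.0
grip_force: 0.0
t4.23 p [0.5037 0.247  0.1788] yaw-2.4 q6 1.87 F [-0.7  0.2 -0.6] w0.0000 g0.0
shift cm [-0.03 -0.    5.08]
```

View pics/d.png

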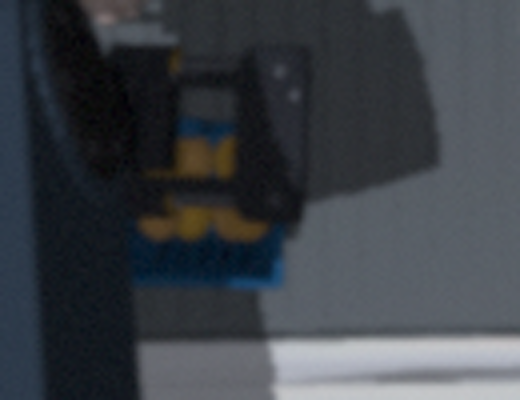

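The fingers closed on nothing (width 0), and the bin still stands under the gripper. I'll back off a little and measure again.

```bash
python3 -m pendant '[{"jaw":0.6,"linear":[-1,4,-2],"twist":0},{"jaw":0.6,"linear":[-1,4,-2],"twist":0},{"jaw":0.6,"linear":[0,0,0],"twist":0},{"jaw":0.6,"linear":[0,0,0],"twist":0}]'; python3 t.py
python3 - <<'E'
from h import *
c,W=cloud('wrist'); cv2.imwrite('pics/e.png',c['color'])
q=W.reshape(-1,3); q=q[(q[:,2]>.112)&(q[:,2]<.16)&(q[:,0]>.4)&(q[:,0]<.54)&(abs(q[:,1]-.247)<.06)]
print(len(q),q.min(0),q.max(0),np.median(q,0),np.polyfit(q[:,1],q[:,0],1))
np.savez('/tmp/w.npz',W=W,C=c['color'])
E
```

```text
time: 4.62
position: [0.4819, 0.1737, 0.2144]
tool_rot: [1.0, -0.022, 0.0, -0.0]
ft_force: [-0.5, 0.5, -0.2]
grip_width: 0.0199
grip_force: 0.0
t4.62 p [0.4819 0.1737 0.2144] yaw-2.6 q6 1.74 F [-0.5  0.5 -0.2] w0.0199 g0.0
604 [0.49676485 0.23129601 0.11204989] [0.50821483 0.26557634 0.14283594] [0.50425559 0.24651972 0.13985877] [0.03108325 0.49595316]
```

View pics/e.png

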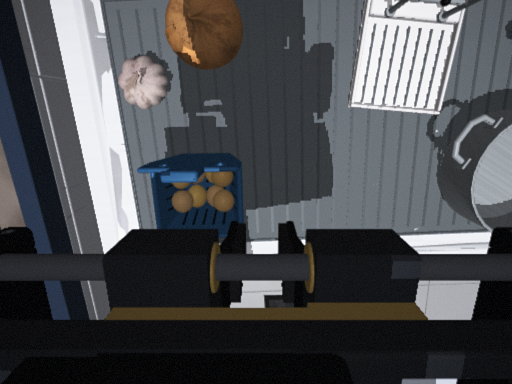

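The bin hasn't moved and the tab is at the same place. I probably lifted before the grip had built up, so I'll go again with more dwell and more force.

```bash
python3 -m pendant '[{"jaw":0.6,"linear":[0.8,-3.6,0],"twist":0},{"jaw":0.6,"linear":[0.8,-3.6,0],"twist":0.3},{"jaw":0.6,"linear":[0.2,-0.2,2],"twist":0},{"jaw":0.6,"linear":[0,0,0],"twist":0},{"jaw":0.6,"linear":[0,0,0],"twist":0}]' 25; python3 t.py .503 .248 .127
```

```text
time: 5.08
position: [0.5011, 0.2487, 0.1919]
tool_rot: [1.0, -0.022, -0.003, 0.001]
ft_force: [0.3, -0.3, -0.1]
grip_width: 0.0505
grip_force: 0.0
t5.08 p [0.5011 0.2487 0.1919] yaw-2.6 q6 1.88 F [ 0.3 -0.3 -0.1] w0.0505 g0.0
shift cm [0.22 0.05 6.49]
```

```bash
python3 -m pendant '[{"jaw":0.6,"linear":[0.2,0,1.6],"twist":0},{"jaw":0.6,"linear":[0,0,1.6],"twist":0},{"jaw":0.6,"linear":[0,0,1.6],"twist":0},{"jaw":0.6,"linear":[0,0,1.6],"twist":0},{"jaw":0,"linear":[0,0,0],"twist":0},{"jaw":0,"linear":[0,0,0],"twist":0},{"jaw":0,"linear":[0,0,0],"twist":0},{"jaw":0,"linear":[0,0,0],"twist":0},{"jaw":0,"linear":[0,0,0],"twist":0},{"jaw":0,"linear":[0,0,0],"twist":0}]' 25; python3 t.py .503 .248 .127
```

```text
time: 5.92
position: [0.5055, 0.2481, 0.131]
tool_rot: [1.0, -0.023, 0.001, -0.0]
ft_force: [-0.5, 0.3, -0.3]
grip_width: 0.0201
grip_force: 0.0
t5.92 p [0.5055 0.2481 0.131 ] yaw-2.7 q6 1.88 F [-0.5  0.3 -0.3] w0.0201 g0.0
shift cm [-0.25  0.02  0.4 ]
```

```bash
python3 -m pendant '[{"jaw":0,"linear":[0,0,0],"twist":0},{"jaw":0,"linear":[0,0,0],"twist":0},{"jaw":0,"linear":[0,0,0],"twist":0}]'; python3 t.py
python3 - <<'E'
from h import *
a,W=cloud('wrist'); b,W2=cloud('scene')
cv2.imwrite('pics/f.png',np.hstack([cv2.resize(a['color'][90:384,60:460],(400,294)),cv2.resize(b['color'][100:320,150:450],(400,294))]))
for w in (W,W2):
    q=w.reshape(-1,3); q=q[(q[:,2]>.07)&(q[:,2]<.2)&(q[:,0]>.4)&(q[:,0]<.6)&(abs(q[:,1]-.247)<.1)]
    for lo in np.arange(.07,.2,.01):
        s=q[(q[:,2]>lo)&(q[:,2]<lo+.01)]
        if len(s)>3: print(lo.round(2),len(s),s.min(0).round(3),s.max(0).round(3))
E
```

```text
time: 6.17
position: [0.505, 0.248, 0.1302]
tool_rot: [1.0, -0.023, 0.0, -0.0]
ft_force: [0.1, -0.6, 0.0]
grip_width: 0.0027
grip_force: 0.0
t6.17 p [0.505  0.248  0.1302] yaw-2.7 q6 1.88 F [ 0.1 -0.6  0. ] w0.0027 g0.0
0.07 581 [0.415 0.198 0.07 ] [0.507 0.3   0.08 ]
0.08 580 [0.499 0.198 0.08 ] [0.507 0.298 0.09 ]
0.09 452 [0.503 0.198 0.09 ] [0.507 0.299 0.1  ]
0.1 967 [0.499 0.198 0.1  ] [0.507 0.299 0.11 ]
0.11 236 [0.503 0.229 0.11 ] [0.507 0.269 0.12 ]
0.12 158 [0.503 0.232 0.12 ] [0.507 0.265 0.13 ]
0.13 72 [0.498 0.232 0.13 ] [0.509 0.265 0.14 ]
0.14 187 [0.498 0.238 0.14 ] [0.516 0.259 0.15 ]
0.15 218 [0.513 0.238 0.15 ] [0.517 0.259 0.16 ]
0.16 274 [0.509 0.239 0.16 ] [0.517 0.259 0.17 ]
0.17 249 [0.51  0.239 0.17 ] [0.517 0.258 0.18 ]
0.18 109 [0.514 0.241 0.18 ] [0.516 0.257 0.187]
0.19 535 [0.494 0.243 0.193] [0.508 0.256 0.2  ]
0.07 179 [0.41  0.193 0.07 ] [0.505 0.299 0.08 ]
0.08 63 [0.497 0.192 0.08 ] [0.505 0.293 0.09 ]
0.09 59 [0.496 0.192 0.09 ] [0.505 0.294 0.1  ]
0.1 58 [0.495 0.193 0.1  ] [0.504 0.293 0.11 ]
0.11 25 [0.497 0.227 0.11 ] [0.504 0.26  0.12 ]
0.12 27 [0.497 0.227 0.12 ] [0.505 0.259 0.13 ]
0.13 24 [0.495 0.227 0.132] [0.506 0.261 0.139]
0.14 27 [0.492 0.234 0.141] [0.518 0.255 0.15 ]
0.15 30 [0.492 0.234 0.151] [0.516 0.254 0.16 ]
0.16 31 [0.492 0.233 0.16 ] [0.515 0.259 0.17 ]
0.17 32 [0.491 0.231 0.171] [0.515 0.26  0.18 ]
0.18 35 [0.491 0.23  0.18 ] [0.513 0.262 0.19 ]
0.19 29 [0.492 0.228 0.19 ] [0.513 0.264 0.199]
```

View pics/f.png

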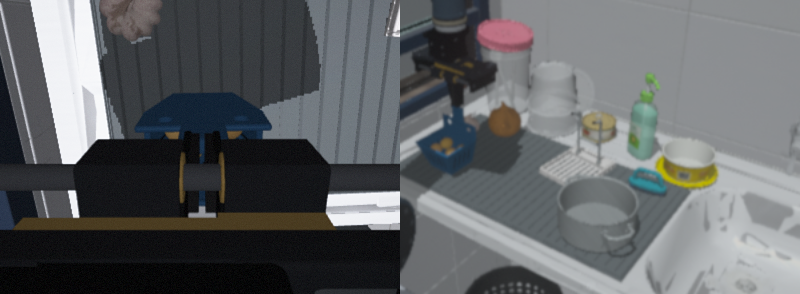

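```bash
python3 - <<'E'
from h import *
o=robot.get_obs(); print(robot.nose_length,{k:np.round(v,3) for k,v in o.items()})
for n in ('wrist','scene'):
    c,W=cloud(n)
    q=W.reshape(-1,3); q=q[(q[:,0]>.485)&(q[:,0]<.53)&(abs(q[:,1]-.247)<.015)&(q[:,2]>.12)&(q[:,2]<.2)]
    f=q[(q[:,0]>.5105)|(q[:,0]<.4945)]
    print(n,len(f),np.sort(f[:,2])[:6].round(4), np.histogram(q[:,2],bins=np.arange(.12,.2,.004)))
E
```

```text
0.017 {'time': np.float64(6.267), 'q': array([ 0.258,  0.549,  1.666, -0.   ,  0.927,  1.875]), 'joint_velocities': array([ 0.001,  0.003, -0.001,  0.001, -0.002, -0.001]), 'joint_torque': array([ 0.0000e+00, -4.1014e+01, -1.3712e+01,  1.0000e-02, -8.4000e-02,
        0.0000e+00]), 'position': array([0.505, 0.248, 0.13 ]), 'tool_rot': array([ 1.   , -0.023,  0.   , -0.   ]), 'ft_force': array([ 0.398, -0.164, -0.523]), 'moment': array([ 0.023,  0.026, -0.021]), 'grip_force': np.float64(0.0), 'grip_width': np.float64(0.001)}
wrist 907 [0.1431 0.1436 0.1438 0.1438 0.1439 0.144 ] (array([ 77,  38,  37,  12,  27,  26,  67,  76,  93,  89,  95,  90, 138,
        79,  86,  79,  14,   0, 481,  32]), array([0.12 , 0.124, 0.128, 0.132, 0.136, 0.14 , 0.144, 0.148, 0.152,
       0.156, 0.16 , 0.164, 0.168, 0.172, 0.176, 0.18 , 0.184, 0.188,
       0.192, 0.196, 0.2  ]))
scene 62 [0.1413 0.1415 0.1434 0.1453 0.1457 0.1458] (array([10,  5,  7, 11,  4,  8, 13, 10, 12, 14, 12,  8, 14, 13, 13, 14,  7,
        9, 10,  2]), array([0.12 , 0.124, 0.128, 0.132, 0.136, 0.14 , 0.144, 0.148, 0.152,
       0.156, 0.16 , 0.164, 0.168, 0.172, 0.176, 0.18 , 0.184, 0.188,
       0.192, 0.196, 0.2  ]))
```

Both cameras put the fingertips at z≈0.142 while the reported TCP implies 0.113. The tips are about 29 mm higher than the state suggests, so the fingers closed above the tab. I'll trust the cameras: open, and go 3 cm lower while watching the force.

```bash
python3 -m pendant '[{"jaw":0.6,"linear":[0,0,-0.3],"twist":0},{"jaw":0.6,"linear":[0,0,0],"twist":0},{"jaw":0.6,"linear":[0,0,0],"twist":0},{"jaw":0.6,"linear":[0,0,0],"twist":0},{"jaw":0.6,"linear":[-0.1,0,0],"twist":0},{"jaw":0.6,"linear":[0,0,0],"twist":0},{"jaw":0.6,"linear":[0,0,0],"twist":0},{"jaw":0.6,"linear":[0,0,0.8],"twist":0},{"jaw":0.6,"linear":[0,0,0.8],"twist":0},{"jaw":0.6,"linear":[0,0,0.8],"twist":0},{"jaw":0.6,"linear":[0,0,0.7],"twist":0},{"jaw":0.6,"linear":[0,0,0],"twist":0}]' 25; python3 t.py
python3 -m pendant '[{"jaw":0,"linear":[0,0,0],"twist":0},{"jaw":0,"linear":[0,0,0],"twist":0},{"jaw":0,"linear":[0,0,0],"twist":0},{"jaw":0,"linear":[0,0,0],"twist":0},{"jaw":0,"linear":[0,0,0],"twist":0}]' 15; python3 t.py
```

```text
time: 7.37
position: [0.5025, 0.2475, 0.0998]
tool_rot: [1.0, -0.023, -0.002, 0.001]
ft_force: [-0.0, 0.9, 0.3]
grip_width: 0.0519
grip_force: 0.0
t7.37 p [0.5025 0.2475 0.0998] yaw-2.7 q6 1.88 F [-0.   0.9  0.3] w0.0519 g0.0
time: 7.78
position: [0.5043, 0.2479, 0.1024]
tool_rot: [1.0, -0.023, 0.0, 0.0]
ft_force: [0.9, -1.4, 0.1]
grip_width: 0.0336
grip_force: 15.0
t7.78 p [0.5043 0.2479 0.1024] yaw-2.7 q6 1.88 F [ 0.9 -1.4  0.1] w0.0336 g15.0
```

```bash
python3 -m pendant '[{"jaw":0,"linear":[0,0,-1],"twist":0},{"jaw":0,"linear":[0,0,-1],"twist":0},{"jaw":0,"linear":[0,0,-1],"twist":0},{"jaw":0,"linear":[0,0,-1],"twist":0},{"jaw":0,"linear":[0,0,-1],"twist":0},{"jaw":0,"linear":[0,0,0],"twist":0},{"jaw":0,"linear":[0,0,0],"twist":0}]' 15; python3 t.py
cat > b.py <<'E'
from h import *
import sys
# bin pitch: print profile from scene cam of blue points near the tool
o=robot.get_obs();p=o['position']
for n in sys.argv[1:]:
    c,W=cloud(n); C=c['color'].astype(int)
    m=(C[...,0]>C[...,2]*1.6)&(C[...,0]>40)&(np.hypot(W[...,0]-p[0],W[...,1]-p[1])<.19)&(W[...,2]>.012)&(W[...,2]<p[2]+.06)
    q=W[m]; print(n,len(q),q.min(0).round(3),q.max(0).round(3))
    h=q[:,2]
    for lo in np.arange(.01,p[2]+.06,.012):
        s=q[(h>lo)&(h<=lo+.012)]
        if len(s)>2: print('z%.3f x %.3f..%.3f y %.3f..%.3f n%d'%(lo+.006,*np.percentile(s[:,0],[2,98]),*np.percentile(s[:,1],[2,98]),len(s)))
E
python3 b.py scene
```

```text
time: 8.37
position: [0.5046, 0.2482, 0.1532]
tool_rot: [1.0, -0.023, 0.001, -0.0]
ft_force: [0.1, 0.5, -3.2]
grip_width: 0.0336
grip_force: 15.0
t8.37 p [0.5046 0.2482 0.1532] yaw-2.7 q6 1.88 F [ 0.1  0.5 -3.2] w0.0336 g15.0
scene 1152 [0.411 0.193 0.056] [0.566 0.43  0.196]
z0.052 x 0.437..0.502 y 0.213..0.228 n11
z0.064 x 0.433..0.502 y 0.210..0.278 n77
z0.076 x 0.429..0.502 y 0.206..0.274 n87
z0.088 x 0.424..0.556 y 0.205..0.426 n150
z0.100 x 0.420..0.505 y 0.201..0.292 n174
z0.112 x 0.415..0.504 y 0.197..0.295 n228
z0.124 x 0.413..0.504 y 0.194..0.294 n188
z0.136 x 0.498..0.506 y 0.197..0.288 n69
z0.148 x 0.498..0.505 y 0.199..0.294 n69
z0.160 x 0.494..0.505 y 0.205..0.293 n39
z0.172 x 0.492..0.501 y 0.230..0.266 n25
z0.184 x 0.494..0.509 y 0.230..0.265 n33
```

It grips firmly: the tab measures 34 mm and the bin plus potatoes weigh about 3.2 N. The tool can't tilt, so I'll let the bin swivel between the pads. The mat will pre-tilt it lip-down, and the pan rim will act as the fulcrum for pouring. First step: loosen the grip close to the mat and see whether it swings.

```bash
python3 -m pendant '[{"jaw":0,"linear":[0,0,0.8],"twist":0},{"jaw":0,"linear":[0,0,0.8],"twist":0},{"jaw":0,"linear":[0,0,0.8],"twist":0},{"jaw":0,"linear":[0,0,0],"twist":0},{"jaw":0,"linear":[0,0,0],"twist":0},{"jaw":0,"linear":[0,0,0],"twist":0},{"jaw":0,"linear":[0,0,0],"twist":0},{"jaw":0,"linear":[0,0,0],"twist":0}]' 6; python3 t.py;python3 b.py scene
```

```text
time: 9.08
position: [0.5043, 0.2481, 0.1283]
tool_rot: [1.0, -0.023, 0.0, -0.0]
ft_force: [0.1, -0.2, -2.1]
grip_width: 0.0338
grip_force: 6.0
t9.08 p [0.5043 0.2481 0.1283] yaw-2.7 q6 1.88 F [ 0.1 -0.2 -2.1] w0.0338 g6.0
scene 952 [0.427 0.192 0.023] [0.597 0.43  0.163]
z0.028 x 0.458..0.517 y 0.210..0.248 n38
z0.040 x 0.451..0.529 y 0.207..0.257 n53
z0.052 x 0.442..0.531 y 0.204..0.282 n84
z0.064 x 0.436..0.527 y 0.201..0.294 n147
z0.076 x 0.429..0.523 y 0.198..0.296 n210
z0.088 x 0.442..0.551 y 0.195..0.427 n166
z0.100 x 0.495..0.518 y 0.194..0.292 n72
z0.112 x 0.506..0.517 y 0.196..0.286 n59
z0.124 x 0.504..0.512 y 0.194..0.287 n52
z0.136 x 0.495..0.507 y 0.206..0.271 n25
z0.148 x 0.491..0.502 y 0.225..0.260 n19
z0.160 x 0.493..0.507 y 0.231..0.264 n27
```

It swung about 13° lip-down. Next I'll touch the mat and drag toward the robot to roll it further.

```bash
python3 -m pendant '[{"jaw":0,"linear":[0,0,0.8],"twist":0},{"jaw":0,"linear":[-0.5,0,0.7],"twist":0},{"jaw":0,"linear":[-0.8,0,0.0],"twist":0},{"jaw":0,"linear":[-0.8,0,-0.1],"twist":0},{"jaw":0,"linear":[-0.8,0,-0.1],"twist":0},{"jaw":0,"linear":[-0.8,0,-0.1],"twist":0},{"jaw":0,"linear":[-0.8,0,0],"twist":0},{"jaw":0,"linear":[0,0,0],"twist":0}]' 5; python3 t.py;python3 b.py scene
```

```text
time: 9.8
position: [0.4551, 0.2497, 0.1154]
tool_rot: [1.0, -0.023, -0.003, 0.001]
ft_force: [-1.9, 0.0, -2.5]
grip_width: 0.0337
grip_force: 5.0
t9.80 p [0.4551 0.2497 0.1154] yaw-2.6 q6 1.90 F [-1.9  0.  -2.5] w0.0337 g5.0
scene 809 [0.359 0.194 0.015] [0.539 0.429 0.157]
z0.016 x 0.440..0.464 y 0.211..0.280 n12
z0.028 x 0.427..0.496 y 0.208..0.216 n34
z0.040 x 0.416..0.504 y 0.204..0.292 n56
z0.052 x 0.397..0.499 y 0.201..0.298 n158
z0.064 x 0.401..0.494 y 0.198..0.297 n163
z0.076 x 0.433..0.488 y 0.197..0.295 n114
z0.088 x 0.389..0.528 y 0.195..0.426 n122
z0.100 x 0.470..0.478 y 0.196..0.286 n51
z0.112 x 0.463..0.473 y 0.196..0.283 n30
z0.124 x 0.446..0.466 y 0.198..0.269 n28
z0.136 x 0.446..0.457 y 0.233..0.261 n9
z0.148 x 0.445..0.458 y 0.233..0.267 n24
z0.160 x 0.448..0.455 y 0.233..0.263 n8
```

```bash
python3 -m pendant '[{"jaw":0,"linear":[-0.2,0,0.6],"twist":0},{"jaw":0,"linear":[-0.6,0,0.3],"twist":0},{"jaw":0,"linear":[-0.7,0,0.2],"twist":0},{"jaw":0,"linear":[-0.7,0,0.2],"twist":0},{"jaw":0,"linear":[-0.7,0,0.2],"twist":0},{"jaw":0,"linear":[-0.7,0,0.2],"twist":0},{"jaw":0,"linear":[0,0,0],"twist":0}]' 5; python3 t.py;python3 b.py scene
```

```text
time: 10.43
position: [0.4226, 0.2519, 0.0995]
tool_rot: [1.0, -0.023, 0.0, -0.0]
ft_force: [-1.2, -0.0, 7.3]
grip_width: 0.0337
grip_force: 5.0
t10.43 p [0.4226 0.2519 0.0995] yaw-2.7 q6 1.93 F [-1.2 -0.   7.3] w0.0337 g5.0
scene 702 [0.329 0.196 0.014] [0.498 0.431 0.153]
z0.016 x 0.429..0.459 y 0.212..0.247 n10
z0.028 x 0.408..0.468 y 0.207..0.294 n62
z0.040 x 0.388..0.483 y 0.202..0.298 n140
z0.052 x 0.394..0.494 y 0.199..0.298 n121
z0.064 x 0.411..0.485 y 0.197..0.298 n103
z0.076 x 0.425..0.476 y 0.198..0.296 n71
z0.088 x 0.337..0.492 y 0.197..0.428 n106
z0.100 x 0.448..0.461 y 0.198..0.290 n19
z0.112 x 0.411..0.450 y 0.197..0.278 n23
z0.124 x 0.411..0.437 y 0.196..0.261 n14
z0.148 x 0.410..0.425 y 0.232..0.269 n31
```

```bash
python3 -m pendant '[{"jaw":0,"linear":[-0.7,0,0.2],"twist":0},{"jaw":0,"linear":[-0.7,0,0.2],"twist":0},{"jaw":0,"linear":[-0.7,0,0.3],"twist":0},{"jaw":0,"linear":[-0.7,0,0.3],"twist":0},{"jaw":0,"linear":[0,0,0],"twist":0}]' 5; python3 t.py;python3 b.py scene
```

```text
time: 10.9
position: [0.3935, 0.253, 0.0887]
tool_rot: [1.0, -0.023, -0.001, 0.0]
ft_force: [-2.5, 1.3, 3.7]
grip_width: 0.0335
grip_force: 5.0
t10.90 p [0.3935 0.253  0.0887] yaw-2.7 q6 1.95 F [-2.5  1.3  3.7] w0.0335 g5.0
scene 740 [0.296 0.196 0.013] [0.485 0.432 0.14 ]
z0.016 x 0.401..0.455 y 0.210..0.294 n58
z0.028 x 0.381..0.457 y 0.201..0.298 n176
z0.040 x 0.389..0.470 y 0.200..0.300 n94
z0.052 x 0.399..0.474 y 0.200..0.298 n85
z0.064 x 0.408..0.481 y 0.199..0.298 n72
z0.076 x 0.332..0.472 y 0.199..0.398 n58
z0.088 x 0.305..0.455 y 0.198..0.429 n110
z0.100 x 0.385..0.444 y 0.199..0.267 n22
z0.112 x 0.391..0.425 y 0.203..0.265 n20
z0.124 x 0.386..0.409 y 0.205..0.266 n6
z0.136 x 0.380..0.396 y 0.234..0.268 n39
```

The bin is now tilted about 53°, with its lip at roughly (0.381, 0.028) and still sloping inward. I'll clamp hard, lift, and carry it to the pan.

```bash
python3 -m pendant '[{"jaw":0,"linear":[0,0,0],"twist":0},{"jaw":0,"linear":[0,0,0],"twist":0},{"jaw":0,"linear":[0,0,-1],"twist":0},{"jaw":0,"linear":[0,0,-2],"twist":0},{"jaw":0,"linear":[0,0,-2],"twist":0},{"jaw":0,"linear":[0,0,-2],"twist":0},{"jaw":0,"linear":[0,0,-2],"twist":0},{"jaw":0,"linear":[0,0,-2],"twist":0},{"jaw":0,"linear":[0,0,-2],"twist":0},{"jaw":0,"linear":[0,0,0],"twist":0}]' 40; python3 t.py .40 -.13 .20;python3 b.py scene | sed -n '1p;3,14p'
```

```text
time: 11.78
position: [0.3984, 0.254, 0.2221]
tool_rot: [1.0, -0.024, 0.004, -0.001]
ft_force: [1.4, 0.8, -2.7]
grip_width: 0.0325
grip_force: 40.0
t11.78 p [0.3984 0.254  0.2221] yaw-2.7 q6 1.95 F [ 1.4  0.8 -2.7] w0.0325 g40.0
shift cm [ 1.95 38.36  2.11]
scene 822 [0.302 0.198 0.066] [0.496 0.429 0.274]
z0.088 x 0.307..0.482 y 0.413..0.428 n65
z0.148 x 0.413..0.446 y 0.212..0.279 n19
z0.160 x 0.387..0.455 y 0.205..0.300 n168
z0.172 x 0.390..0.468 y 0.201..0.302 n104
z0.184 x 0.403..0.491 y 0.201..0.300 n108
z0.196 x 0.409..0.482 y 0.199..0.300 n120
z0.208 x 0.420..0.472 y 0.199..0.300 n61
z0.220 x 0.427..0.457 y 0.199..0.300 n37
z0.232 x 0.303..0.467 y 0.198..0.420 n37
z0.244 x 0.306..0.444 y 0.202..0.420 n42
z0.256 x 0.392..0.415 y 0.202..0.234 n11
z0.268 x 0.385..0.405 y 0.234..0.270 n46
```

```bash
python3 -m pendant '[{"jaw":0,"linear":[0.1,2,0],"twist":0},{"jaw":0,"linear":[0.1,3.3,0],"twist":0},{"jaw":0,"linear":[0.1,3.6,0],"twist":0},{"jaw":0,"linear":[0.1,3.6,0],"twist":0},{"jaw":0,"linear":[0.1,3.6,0],"twist":0},{"jaw":0,"linear":[0.1,3.6,0],"twist":0},{"jaw":0,"linear":[0.1,3.6,0],"twist":0},{"jaw":0,"linear":[0.2,3.6,0],"twist":0},{"jaw":0,"linear":[1,3.6,0],"twist":0},{"jaw":0,"linear":[2,3.3,0],"twist":0},{"jaw":0,"linear":[2.2,2.5,0],"twist":0},{"jaw":0,"linear":[2,1,0],"twist":0}]' 40;python3 -m pendant '[{"jaw":0,"linear":[2,1,0],"twist":0},{"jaw":0,"linear":[2,0,0],"twist":0},{"jaw":0,"linear":[0,0,0],"twist":0}]';  python3 t.py .525 -.1365 .20;python3 b.py top
python3 - <<'E'
from h import *
c,W=cloud('top'); d,_=cloud('scene')
cv2.imwrite('pics/g.png',np.hstack([cv2.resize(c['color'][130:300,250:430],(400,378)),cv2.resize(d['color'][130:320,200:400],(398,378))]))
E
```

```text
time: 12.83
position: [0.4593, -0.1275, 0.2173]
tool_rot: [1.0, -0.026, -0.0, 0.001]
ft_force: [1.0, -0.1, -1.7]
grip_width: 0.0326
grip_force: 40.0
time: 13.08
position: [0.5018, -0.1373, 0.2171]
tool_rot: [1.0, -0.024, 0.001, 0.0]
ft_force: [0.4, 0.6, -2.7]
grip_width: 0.0325
grip_force: 40.0
t13.08 p [ 0.5018 -0.1373  0.2171] yaw-2.8 q6 1.14 F [ 0.4  0.6 -2.7] w0.0325 g40.0
shift cm [ 2.31 -0.19  1.72]
top 1385 [ 0.541 -0.206  0.017] [ 0.65  -0.089  0.235]
z0.016 x 0.621..0.627 y -0.192..-0.125 n4
z0.028 x 0.621..0.649 y -0.203..-0.126 n227
z0.040 x 0.627..0.636 y -0.137..-0.132 n12
z0.052 x 0.628..0.642 y -0.195..-0.135 n76
z0.064 x 0.630..0.640 y -0.185..-0.143 n42
z0.184 x 0.585..0.601 y -0.168..-0.105 n37
z0.196 x 0.581..0.598 y -0.175..-0.106 n267
z0.208 x 0.564..0.582 y -0.177..-0.101 n313
z0.220 x 0.551..0.567 y -0.177..-0.094 n333
z0.232 x 0.541..0.553 y -0.130..-0.091 n73
```

View pics/g.png

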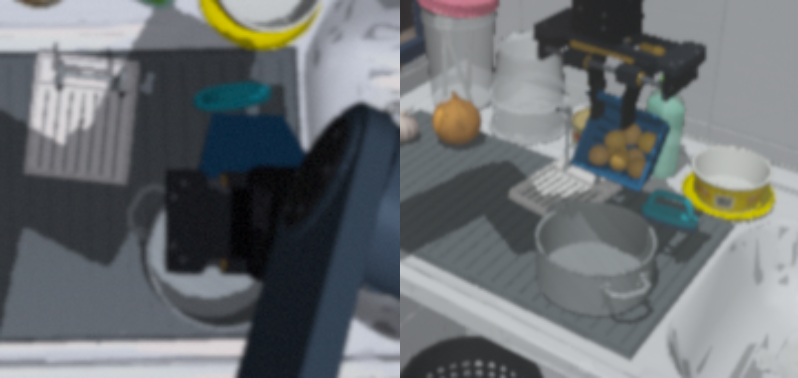

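The top view (left) shows the tilted bin over the pan's far rim. The scene view (right) shows all the potatoes still in the bin at (620,150), above the pan at (597,250). Now I'll lower its front wall onto the rim and roll it over.

```bash
python3 -m pendant '[{"jaw":0,"linear":[0.9,0,2],"twist":0},{"jaw":0,"linear":[0.9,0,2],"twist":0},{"jaw":0,"linear":[0.6,0,2],"twist":0},{"jaw":0,"linear":[0,0,0.8],"twist":0},{"jaw":0,"linear":[0,0,0.6],"twist":0},{"jaw":0,"linear":[0,0,0],"twist":0},{"jaw":0,"linear":[0,0,0],"twist":0}]' 40;  python3 t.py;python3 b.py scene
```

```text
time: 13.82
position: [0.5224, -0.136, 0.1476]
tool_rot: [1.0, -0.023, 0.001, 0.0]
ft_force: [-3.1, 1.7, 15.6]
grip_width: 0.0327
grip_force: 40.0
t13.82 p [ 0.5224 -0.136   0.1476] yaw-2.7 q6 1.15 F [-3.1  1.7 15.6] w0.0327 g40.0
scene 854 [ 0.507 -0.209  0.015] [ 0.648 -0.088  0.201]
z0.016 x 0.616..0.632 y -0.207..-0.152 n36
z0.028 x 0.618..0.647 y -0.207..-0.151 n124
z0.040 x 0.630..0.635 y -0.203..-0.192 n12
z0.052 x 0.628..0.635 y -0.198..-0.159 n38
z0.064 x 0.589..0.633 y -0.183..-0.159 n4
z0.076 x 0.530..0.576 y -0.181..-0.097 n45
z0.088 x 0.509..0.579 y -0.186..-0.090 n154
z0.100 x 0.515..0.595 y -0.189..-0.090 n91
z0.112 x 0.527..0.615 y -0.188..-0.092 n136
z0.124 x 0.535..0.601 y -0.189..-0.092 n78
z0.136 x 0.544..0.593 y -0.190..-0.096 n32
z0.148 x 0.552..0.579 y -0.191..-0.116 n18
z0.160 x 0.512..0.561 y -0.190..-0.114 n15
z0.172 x 0.534..0.543 y -0.190..-0.164 n20
z0.184 x 0.510..0.534 y -0.186..-0.143 n4
z0.196 x 0.508..0.515 y -0.153..-0.122 n47
```

```bash
python3 -m pendant '[{"jaw":0,"linear":[-0.6,0,0],"twist":0},{"jaw":0,"linear":[-0.8,0,0.2],"twist":0},{"jaw":0,"linear":[-0.8,0,0.3],"twist":0},{"jaw":0,"linear":[-0.8,0,0.4],"twist":0},{"jaw":0,"linear":[0,0,0],"twist":0}]' 20;  python3 t.py;python3 b.py scene | sed -n '6,20p'
```

```text
time: 14.28
position: [0.4894, -0.134, 0.1375]
tool_rot: [1.0, -0.023, -0.001, -0.0]
ft_force: [-3.2, 1.2, 9.7]
grip_width: 0.0324
grip_force: 19.8
t14.28 p [ 0.4894 -0.134   0.1375] yaw-2.7 q6 1.13 F [-3.2  1.2  9.7] w0.0324 g19.8
z0.076 x 0.503..0.539 y -0.183..-0.093 n169
z0.088 x 0.506..0.581 y -0.187..-0.089 n47
z0.100 x 0.510..0.568 y -0.188..-0.090 n66
z0.112 x 0.514..0.567 y -0.188..-0.091 n56
z0.124 x 0.518..0.555 y -0.189..-0.096 n19
z0.136 x 0.525..0.576 y -0.190..-0.177 n16
z0.148 x 0.483..0.577 y -0.188..-0.119 n34
z0.160 x 0.523..0.555 y -0.189..-0.103 n66
z0.172 x 0.477..0.525 y -0.186..-0.114 n38
z0.184 x 0.473..0.497 y -0.151..-0.120 n65
```

About 72° now. I'll keep rolling it past 100° over the rim.

```bash
python3 -m pendant '[{"jaw":0,"linear":[-0.7,0,0.4],"twist":0},{"jaw":0,"linear":[-0.7,0,0.5],"twist":0},{"jaw":0,"linear":[-0.7,0,0.5],"twist":0},{"jaw":0,"linear":[-0.7,0,0.6],"twist":0},{"jaw":0,"linear":[-0.7,0,0.6],"twist":0},{"jaw":0,"linear":[-0.5,0,0.6],"twist":0},{"jaw":0,"linear":[0,0,0],"twist":0}]' 20;  python3 t.py;python3 b.py scene | sed -n '6,20p'
```

```text
time: 14.92
position: [0.4482, -0.1325, 0.1045]
tool_rot: [1.0, -0.023, -0.002, -0.0]
ft_force: [-5.2, -1.9, 6.8]
grip_width: 0.0322
grip_force: 20.5
t14.92 p [ 0.4482 -0.1325  0.1045] yaw-2.6 q6 1.09 F [-5.2 -1.9  6.8] w0.0322 g20.5
z0.076 x 0.505..0.542 y -0.186..-0.146 n79
z0.088 x 0.503..0.549 y -0.187..-0.128 n39
z0.100 x 0.501..0.568 y -0.188..-0.172 n27
z0.112 x 0.498..0.538 y -0.187..-0.124 n20
z0.124 x 0.499..0.509 y -0.187..-0.183 n7
z0.136 x 0.435..0.496 y -0.184..-0.122 n3
z0.148 x 0.432..0.496 y -0.181..-0.106 n154
z0.160 x 0.437..0.498 y -0.170..-0.095 n11
```

```bash
python3 -m pendant '[{"jaw":0,"linear":[-0.5,0,0.6],"twist":0},{"jaw":0,"linear":[-0.4,0,0.6],"twist":0},{"jaw":0,"linear":[-0.3,0,0.6],"twist":0},{"jaw":0,"linear":[-0.2,0,0.5],"twist":0},{"jaw":0,"linear":[0,0,0],"twist":0},{"jaw":0,"linear":[0,0,0],"twist":0}]' 20;  python3 t.py;python3 b.py scene | sed -n '6,20p'
python3 - <<'E'
from h import *
c,W=cloud('top'); d,_=cloud('scene')
cv2.imwrite('pics/i.png',np.hstack([cv2.resize(c['color'][130:300,250:430],(400,378)),cv2.resize(d['color'][130:320,200:400],(398,378))]))
E
```

```text
time: 15.47
position: [0.4348, -0.1317, 0.0817]
tool_rot: [1.0, -0.023, -0.002, -0.0]
ft_force: [-6.6, -2.6, 5.8]
grip_width: 0.0324
grip_force: 20.6
t15.47 p [ 0.4348 -0.1317  0.0817] yaw-2.6 q6 1.08 F [-6.6 -2.6  5.8] w0.0324 g20.6
z0.088 x 0.498..0.541 y -0.187..-0.177 n18
z0.100 x 0.495..0.513 y -0.187..-0.182 n8
z0.112 x 0.428..0.502 y -0.117..-0.088 n5
z0.124 x 0.419..0.451 y -0.174..-0.115 n110
z0.136 x 0.423..0.472 y -0.180..-0.101 n43
```

View pics/i.png

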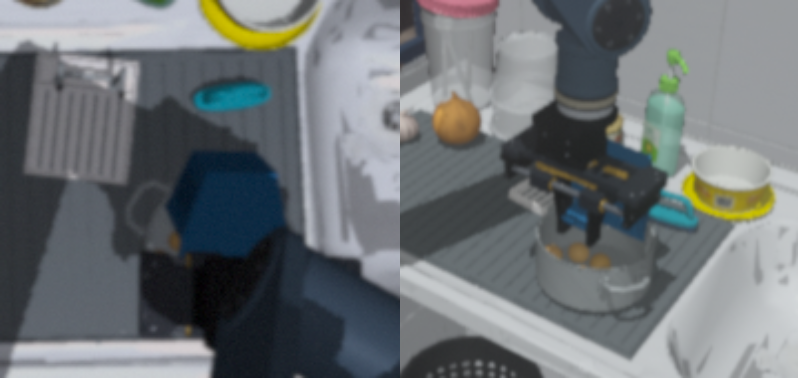

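The scene view shows potatoes in the pan around (580,255) and the bin tipped past 105°. I'll clamp, lift, and check what is left.

```bash
python3 -m pendant '[{"jaw":0,"linear":[0,0,0],"twist":0},{"jaw":0,"linear":[0,0,-0.8],"twist":0},{"jaw":0,"linear":[0,0,-1.5],"twist":0},{"jaw":0,"linear":[0,0,-2.2],"twist":0},{"jaw":0,"linear":[0,0,-2.2],"twist":0},{"jaw":0,"linear":[0,0,-2.2],"twist":0},{"jaw":0,"linear":[0,0,-2],"twist":0},{"jaw":0,"linear":[0,0,0],"twist":0},{"jaw":0,"linear":[0,0,0],"twist":0}]' 40;  python3 t.py;
python3 - <<'E'
from h import *
c,W=cloud('top'); d,V=cloud('scene')
cv2.imwrite('pics/j.png',np.hstack([cv2.resize(c['color'][130:300,250:430],(400,378)),cv2.resize(d['color'][130:320,200:400],(398,378),interpolation=2)]))
q=V[(V[...,2]>.07)&(V[...,2]<.082)&(np.hypot(V[...,0]-.4695,V[...,1]+.1365)<.11)]
from scipy.optimize import least_squares
r=least_squares(lambda s:np.hypot(q[:,0]-s[0],q[:,1]-s[1])-.0755,[.47,-.137],loss='soft_l1',f_scale=.003);print('pan',r.x,len(q))
E
```

```text
time: 16.37
position: [0.4379, -0.1323, 0.191]
tool_rot: [1.0, -0.023, 0.001, 0.001]
ft_force: [0.5, 0.4, -1.8]
grip_width: 0.0321
grip_force: 38.8
t16.37 p [ 0.4379 -0.1323  0.191 ] yaw-2.7 q6 1.08 F [ 0.5  0.4 -1.8] w0.0321 g38.8
pan [ 0.46720141 -0.139129  ] 253
```

View pics/j.png

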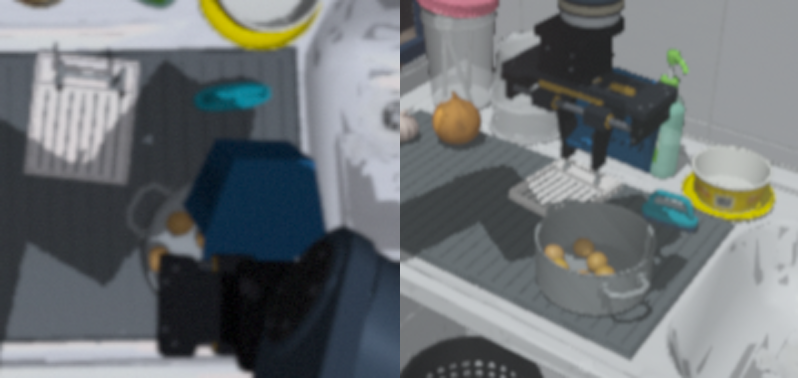

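Potatoes are visible in the pan (scene 550–605, 240–270), the pan is still upright and nearly unmoved at (0.467, −0.139), and the load has dropped to about 1.8 N. Next I'll carry the bin over free mat and let it swing back down.

```bash
python3 -m pendant '[{"jaw":0,"linear":[0,-2,-0.3],"twist":0},{"jaw":0,"linear":[0,-3,0],"twist":0},{"jaw":0,"linear":[0,-3.3,0],"twist":0},{"jaw":0,"linear":[0,-3.3,0],"twist":0},{"jaw":0,"linear":[0,-3.3,0],"twist":0},{"jaw":0,"linear":[0,-3.3,0],"twist":0},{"jaw":0,"linear":[0,-3,0],"twist":0},{"jaw":0,"linear":[0,-2,2],"twist":0},{"jaw":0,"linear":[0,0,2.5],"twist":0},{"jaw":0,"linear":[0,0,2],"twist":0},{"jaw":0,"linear":[0,0,0],"twist":0}]' 40; python3 -m pendant '[{"jaw":0,"linear":[0,0,0],"twist":0},{"jaw":0,"linear":[0,0,0],"twist":0},{"jaw":0,"linear":[0,0,0],"twist":0},{"jaw":0,"linear":[0,0,0],"twist":0}]' 4;  python3 t.py; python3 b.py scene
python3 - <<'E'
from h import *
c,W=cloud('top'); C=c['color'].astype(int)
m=(np.hypot(W[...,0]-.467,W[...,1]+.139)<.08)&(C[...,2]>C[...,0]+50)
n,l,s,k=cv2.connectedComponentsWithStats(m.astype(np.uint8));
for i in range(1,n):
    if s[i,4]>15: print(s[i],np.nanmean(W[l==i],0).round(3))
cv2.imwrite('pics/k.png',cv2.resize(c['color'][200:290,300:400],(600,540)))
E
```

```text
time: 17.38
position: [0.4444, 0.1, 0.1237]
tool_rot: [1.0, -0.023, -0.006, 0.0]
ft_force: [-0.2, -0.1, -1.9]
grip_width: 0.0323
grip_force: 39.2
time: 17.72
position: [0.4493, 0.0991, 0.1288]
tool_rot: [1.0, -0.024, 0.001, -0.0]
ft_force: [0.3, -0.4, -0.8]
grip_width: 0.034
grip_force: 4.5
t17.72 p [0.4493 0.0991 0.1288] yaw-2.7 q6 1.59 F [ 0.3 -0.4 -0.8] w0.0340 g4.5
scene 1305 [0.384 0.043 0.043] [0.493 0.151 0.186]
z0.040 x 0.432..0.450 y 0.065..0.124 n4
z0.052 x 0.419..0.482 y 0.061..0.131 n135
z0.064 x 0.408..0.490 y 0.058..0.135 n160
z0.076 x 0.398..0.486 y 0.055..0.140 n187
z0.088 x 0.387..0.483 y 0.051..0.144 n197
z0.100 x 0.385..0.479 y 0.049..0.148 n271
z0.112 x 0.421..0.476 y 0.046..0.148 n151
z0.124 x 0.455..0.472 y 0.045..0.145 n67
z0.136 x 0.438..0.469 y 0.045..0.119 n48
z0.148 x 0.447..0.464 y 0.046..0.114 n40
z0.160 x 0.454..0.460 y 0.048..0.112 n17
z0.172 x 0.449..0.454 y 0.095..0.109 n12
z0.184 x 0.438..0.451 y 0.080..0.108 n16
[326 226  10   9  70] [ 0.499 -0.103  0.033]
[340 233   9  10  72] [ 0.482 -0.133  0.033]
[349 240  16  20 174] [ 0.453 -0.162  0.033]
[318 242  25  27 234] [ 0.44  -0.099  0.033]
[341 251  11   9  75] [ 0.441 -0.136  0.034]
```

It swung back to about 17°. The potato blobs in the pan add up to eight by area (1+1+2+3+1). Before setting the bin down I'll check how the fingers sit on the tab.

```bash
python3 - <<'E'
from h import *
for n in ('scene','wrist'):
    c,W=cloud(n); C=c['color'].astype(int); blue=(C[...,0]>C[...,2]*1.6)&(C[...,0]>40)
    m=(abs(W[...,0]-.449)<.04)&(abs(W[...,1]-.099)<.07)&(W[...,2]>.1)&(W[...,2]<.26)
    for lo in np.arange(.1,.26,.008):
        z=m&(W[...,2]>lo)&(W[...,2]<=lo+.008); g=W[z&~blue]; b=W[z&blue]
        f=lambda s:'n%d x %.3f..%.3f y %.3f..%.3f'%(len(s),s[:,0].min(),s[:,0].max(),s[:,1].min(),s[:,1].max()) if len(s) else '-'
        print(n,'%.3f'%(lo+.004),'grey',f(g),'| blue',f(b))
E
```

```text
scene 0.104 grey n1 x 0.477..0.477 y 0.050..0.050 | blue n122 x 0.410..0.480 y 0.046..0.151
scene 0.112 grey n1 x 0.448..0.448 y 0.147..0.147 | blue n95 x 0.421..0.476 y 0.045..0.149
scene 0.120 grey n2 x 0.451..0.472 y 0.045..0.145 | blue n59 x 0.442..0.474 y 0.045..0.148
scene 0.128 grey - | blue n34 x 0.464..0.471 y 0.045..0.128
scene 0.136 grey n1 x 0.466..0.466 y 0.044..0.044 | blue n33 x 0.449..0.469 y 0.046..0.117
scene 0.144 grey n29 x 0.438..0.463 y 0.045..0.122 | blue n27 x 0.436..0.466 y 0.047..0.116
scene 0.152 grey n43 x 0.436..0.462 y 0.060..0.122 | blue n23 x 0.457..0.462 y 0.045..0.110
scene 0.160 grey n39 x 0.438..0.460 y 0.051..0.123 | blue n8 x 0.453..0.458 y 0.093..0.109
scene 0.168 grey n42 x 0.434..0.460 y 0.069..0.126 | blue n7 x 0.451..0.457 y 0.094..0.108
scene 0.176 grey n35 x 0.435..0.454 y 0.066..0.128 | blue n9 x 0.449..0.452 y 0.093..0.108
scene 0.184 grey n37 x 0.434..0.456 y 0.065..0.127 | blue n16 x 0.439..0.451 y 0.081..0.109
scene 0.192 grey n45 x 0.436..0.459 y 0.062..0.130 | blue n1 x 0.441..0.441 y 0.082..0.082
scene 0.200 grey n19 x 0.435..0.461
[... 1394 characters left out ...]
rey n235 x 0.438..0.462 y 0.070..0.129 | blue n156 x 0.442..0.460 y 0.084..0.118
wrist 0.192 grey n598 x 0.437..0.453 y 0.078..0.123 | blue -
wrist 0.200 grey n215 x 0.439..0.458 y 0.078..0.123 | blue -
wrist 0.208 grey n259 x 0.445..0.464 y 0.077..0.123 | blue -
wrist 0.216 grey n716 x 0.452..0.489 y 0.049..0.148 | blue n20 x 0.479..0.486 y 0.077..0.121
wrist 0.224 grey n3249 x 0.457..0.489 y 0.029..0.169 | blue -
wrist 0.232 grey n9790 x 0.441..0.489 y 0.029..0.169 | blue n68 x 0.474..0.477 y 0.089..0.109
wrist 0.240 grey n15051 x 0.441..0.489 y 0.049..0.150 | blue -
wrist 0.248 grey n9676 x 0.451..0.479 y 0.035..0.163 | blue -
wrist 0.256 grey n17718 x 0.464..0.478 y 0.043..0.158 | blue -
```

View pics/k.png

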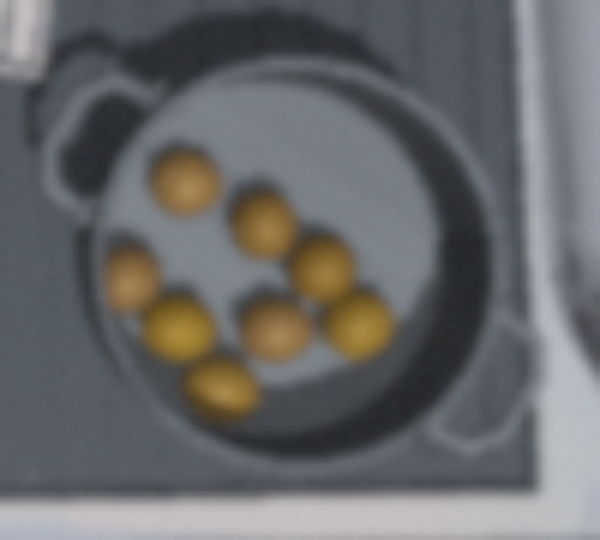

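The last picture shows exactly eight potatoes lying in the pan. Now I'll set the bin down on its front edge, release it so it settles flat, rise, and turn the gripper 90° to take the tab across its thickness.

```bash
python3 -m pendant '[{"jaw":0,"linear":[0,0,1.2],"twist":0},{"jaw":0,"linear":[0,0,1.2],"twist":0},{"jaw":0,"linear":[0,0,0.8],"twist":0},{"jaw":0,"linear":[0.2,0,0.5],"twist":0},{"jaw":0,"linear":[0.3,0,0.3],"twist":0},{"jaw":0,"linear":[0,0,0],"twist":0},{"jaw":0.7,"linear":[0,0,0],"twist":0},{"jaw":0.7,"linear":[0,0,0],"twist":0},{"jaw":0.7,"linear":[0,0,-1],"twist":0},{"jaw":0.7,"linear":[0,0,-2],"twist":0},{"jaw":0.7,"linear":[0,0,-3],"twist":0},{"jaw":0.7,"linear":[0,0,-3],"twist":0}]' 4;  python3 t.py; python3 -m pendant '[{"jaw":0.3,"linear":[0,0,0],"twist":-6.9},{"jaw":0.3,"linear":[0,0,0],"twist":-6.9},{"jaw":0.3,"linear":[0,0,0],"twist":-6.9},{"jaw":0.3,"linear":[0,0,0],"twist":-6.9},{"jaw":0.3,"linear":[0,0,0],"twist":-6.9},{"jaw":0.3,"linear":[0,0,0],"twist":-6.9},{"jaw":0.3,"linear":[0,0,0],"twist":-6.9},{"jaw":0.3,"linear":[0,0,0],"twist":-6.9},{"jaw":0.3,"linear":[0,0,0],"twist":-6.9},{"jaw":0.3,"linear":[0,0,0],"twist":-6.9},{"jaw":0.3,"linear":[0,0,0],"twist":-6.9},{"jaw":0.3,"linear":[0,0,0],"twist":-6.9}]'; python3 t.py
cat > tab.py <<'E'
from h import *
for n in ('top','wrist','scene'):
    c,W=cloud(n); C=c['color'].astype(int); b=(C[...,0]>C[...,2]*1.4)&(C[...,0]>40)&(abs(W[...,0]-.48)<.07)&(abs(W[...,1]-.1)<.08)
    for lo,hi in ((.095,.109),(.112,.15)):
        q=W[b&(W[...,2]>lo)&(W[...,2]<hi)]
        if len(q)>5: print(n,lo,len(q),q.min(0).round(4),q.max(0).round(4),np.median(q,0).round(4),np.polyfit(q[:,1],q[:,0],1).round(4))
E
python3 tab.py
```

```text
time: 18.92
position: [0.4524, 0.0992, 0.1784]
tool_rot: [1.0, -0.023, -0.002, -0.0]
ft_force: [-0.2, 0.4, 0.2]
grip_width: 0.0589
grip_force: 0.0
t18.92 p [0.4524 0.0992 0.1784] yaw-2.7 q6 1.59 F [-0.2  0.4  0.2] w0.0589 g0.0
time: 19.92
position: [0.4532, 0.0992, 0.1781]
tool_rot: [0.763, 0.646, -0.0, -0.0]
ft_force: [-0.5, 0.2, -0.0]
grip_width: 0.0264
grip_force: 0.0
t19.92 p [0.4532 0.0992 0.1781] yaw80.5 q6 0.14 F [-0.5  0.2 -0. ] w0.0264 g0.0
top 0.095 14 [0.4942 0.0478 0.1044] [0.4969 0.0805 0.108 ] [0.4956 0.0543 0.107 ] [0.0167 0.4945]
top 0.112 43 [0.4953 0.0816 0.1356] [0.5021 0.1129 0.1428] [0.4997 0.0942 0.1391] [0.1067 0.4894]
wrist 0.095 441 [0.4916 0.0488 0.0952] [0.5013 0.1492 0.109 ] [0.4957 0.1211 0.1076] [0.0521 0.4901]
wrist 0.112 691 [0.4903 0.0823 0.1121] [0.5022 0.1153 0.1426] [0.4954 0.1013 0.1402] [0.0438 0.4912]
scene 0.095 103 [0.4883 0.0441 0.0956] [0.5012 0.1447 0.1085] [0.4937 0.0889 0.102 ] [0.0353 0.4905]
scene 0.112 75 [0.4875 0.0768 0.1127] [0.4997 0.1074 0.139 ] [0.4921 0.0905 0.1252] [0.0083 0.4916]
```

The bin stands upright and flat: tab centre (0.4962, 0.099), top 0.140, yaw about −2.4°. I'll move over it and take it across its thickness.

```bash
python3 -m pendant '[{"jaw":0.4,"linear":[0,0,0],"twist":-7},{"jaw":0.4,"linear":[0.1,2.1,0],"twist":0},{"jaw":0.4,"linear":[0.1,2.1,0],"twist":0},{"jaw":0.4,"linear":[0,0,1.5],"twist":0},{"jaw":0.4,"linear":[0,0,0],"twist":0},{"jaw":0.4,"linear":[0,0,0],"twist":0},{"jaw":0.4,"linear":[0,0,0],"twist":0}]' 30; python3 t.py .4962 .099 .091
```

```text
time: 20.65
position: [0.4949, 0.0991, 0.163]
tool_rot: [0.725, 0.689, -0.001, -0.001]
ft_force: [0.3, -0.1, 0.8]
grip_width: 0.0348
grip_force: 0.0
t20.65 p [0.4949 0.0991 0.163 ] yaw87.1 q6 0.03 F [ 0.3 -0.1  0.8] w0.0348 g0.0
shift cm [-0.01  0.14  7.2 ]
```

```bash
python3 -m pendant '[{"jaw":0.4,"linear":[0,0.1,1.2],"twist":0},{"jaw":0.4,"linear":[0,0,1.5],"twist":0},{"jaw":0.4,"linear":[0,0,1.5],"twist":0},{"jaw":0.4,"linear":[0,0,1.5],"twist":0},{"jaw":0.4,"linear":[0,0,1.4],"twist":0},{"jaw":0.4,"linear":[0,0,0],"twist":0},{"jaw":0,"linear":[0,0,0],"twist":0},{"jaw":0,"linear":[0,0,0],"twist":0},{"jaw":0,"linear":[0,0,0],"twist":0},{"jaw":0,"linear":[0,0,0],"twist":0},{"jaw":0,"linear":[0,0,0],"twist":0},{"jaw":0,"linear":[0,0,0],"twist":0}]' 30; python3 t.py;python3 -m pendant '[{"jaw":0,"linear":[0,0,0],"twist":0},{"jaw":0,"linear":[0,0,0],"twist":0},{"jaw":0,"linear":[0,0,-1],"twist":0},{"jaw":0,"linear":[0,0,-2],"twist":0},{"jaw":0,"linear":[0,0,-2],"twist":0},{"jaw":0,"linear":[0,0,-2],"twist":0},{"jaw":0,"linear":[0,0,-2],"twist":0},{"jaw":0,"linear":[0,0,-2],"twist":0},{"jaw":0,"linear":[0,0,-2],"twist":0},{"jaw":0,"linear":[0,0,0],"twist":0},{"jaw":0,"linear":[0,0,0],"twist":0}]' 40; python3 t.py; python3 b.py scene; python3 - <<'E'
from h import *
for n in ('top','wrist'):
    c,W=cloud(n); C=c['color'].astype(int); b=(C[...,0]>C[...,2]*1.4)&(C[...,0]>40)&(abs(W[...,0]-.48)<.07)&(abs(W[...,1]-.1)<.08)
    for lo in np.arange(.15,.28,.01):
        q=W[b&(W[...,2]>lo)&(W[...,2]<=lo+.01)]
        if len(q)>5: print(n,lo.round(2),len(q),q.min(0).round(4),q.max(0).round(4),np.polyfit(q[:,1],q[:,0],1).round(4))
E
```

```text
time: 21.65
position: [0.497, 0.099, 0.0927]
tool_rot: [0.725, 0.689, 0.0, 0.0]
ft_force: [0.0, -1.1, 3.9]
grip_width: 0.0079
grip_force: 30.0
t21.65 p [0.497  0.099  0.0927] yaw87.1 q6 0.03 F [ 0.  -1.1  3.9] w0.0079 g30.0
time: 22.57
position: [0.4976, 0.099, 0.2229]
tool_rot: [0.725, 0.689, 0.001, 0.001]
ft_force: [0.0, 0.6, -1.9]
grip_width: 0.0078
grip_force: 40.0
t22.57 p [0.4976 0.099  0.2229] yaw87.1 q6 0.03 F [ 0.   0.6 -1.9] w0.0078 g40.0
scene 1524 [0.404 0.044 0.136] [0.504 0.148 0.27 ]
z0.136 x 0.428..0.497 y 0.062..0.128 n32
z0.148 x 0.424..0.498 y 0.060..0.130 n126
z0.160 x 0.419..0.498 y 0.056..0.134 n171
z0.172 x 0.415..0.498 y 0.053..0.138 n226
z0.184 x 0.412..0.498 y 0.050..0.142 n275
z0.196 x 0.406..0.497 y 0.045..0.146 n328
z0.208 x 0.405..0.498 y 0.046..0.144 n159
z0.220 x 0.490..0.498 y 0.045..0.140 n84
z0.232 x 0.484..0.499 y 0.046..0.140 n72
z0.244 x 0.484..0.496 y 0.079..0.106 n18
z0.256 x 0.491..0.496 y 0.079..0.088 n16
z0.268 x 0.489..0.503 y 0.078..0.093 n17
top 0.15 13 [0.4249 0.0648 0.1531] [0.489  0.066  0.1599] [-56.0778   4.1237]
top 0.16 37 [0.4216 
[... 506 characters left out ...]
3692]
wrist 0.19 669 [0.4106 0.0911 0.19  ] [0.4167 0.1467 0.1999] [0.0437 0.4083]
wrist 0.2 1571 [0.41   0.0932 0.2001] [0.5003 0.1535 0.2094] [0.9883 0.3014]
wrist 0.21 17 [0.4957 0.148  0.2103] [0.5002 0.1493 0.2196] [-0.8341  0.622 ]
wrist 0.22 21 [0.4952 0.1472 0.2201] [0.5001 0.1493 0.2298] [0.2385 0.4624]
wrist 0.23 668 [0.4835 0.0516 0.2302] [0.5005 0.1493 0.2398] [0.0486 0.4906]
wrist 0.24 82 [0.4925 0.1117 0.2402] [0.5    0.1156 0.2497] [-0.4112  0.5433]
wrist 0.25 102 [0.4923 0.1119 0.25  ] [0.5001 0.1156 0.26  ] [-0.2762  0.528 ]
wrist 0.26 631 [0.4909 0.082  0.26  ] [0.5015 0.1156 0.27  ] [0.0473 0.4909]
wrist 0.27 14 [0.4934 0.0862 0.27  ] [0.5003 0.1127 0.2709] [0.0391 0.4927]
```

Gripped across the tab (8 mm), with the bin upright. Now I'll carry it in front of the hooks and measure hooks and bin in the same camera.

```bash
python3 -m pendant '[{"jaw":0,"linear":[0,0,0],"twist":5.1},{"jaw":0,"linear":[-1.5,2,0],"twist":0},{"jaw":0,"linear":[-2,2.6,0],"twist":0},{"jaw":0,"linear":[-2,2.6,0],"twist":0},{"jaw":0,"linear":[-1.6,2.2,0],"twist":0},{"jaw":0,"linear":[-1.2,1.6,0],"twist":0},{"jaw":0,"linear":[0,0,0],"twist":0},{"jaw":0,"linear":[0,0,0],"twist":0}]' 40; python3 t.py; cat > hk.py <<'E'
from h import *
o=robot.get_obs();p=o['position'];zt=p[2]+.047
for n in ('top','wrist','scene'):
    c,W=cloud(n); C=c['color'].astype(int); b=(C[...,0]>C[...,2]*1.4)&(C[...,0]>40)
    t=W[b&(np.hypot(W[...,0]-p[0],W[...,1]-p[1])<.03)&(abs(W[...,2]-zt)<.008)]
    if len(t)>20: print(n,'tab',len(t),t.min(0).round(4),t.max(0).round(4),np.polyfit(t[:,1],t[:,0],1).round(3))
    pl=W[b&(np.hypot(W[...,0]-p[0],W[...,1]-p[1])<.06)&(abs(W[...,2]-(zt-.034))<.006)]
    if len(pl)>20: print(n,'plate',len(pl),pl.min(0).round(4),pl.max(0).round(4),np.polyfit(pl[:,1],pl[:,0],1).round(3))
    for s,yc in (('L',.0235),('R',-.036)):
        m=~b&(W[...,2]>.118)&(W[...,2]<.15)&(abs(W[...,1]-yc)<.016)&(W[...,0]>.615)&(W[...,0]<.675)
        q=W[m]
        if len(q)>5:
            f=np.polyfit(q[:,0],q[:,1],1); print(n,s,len(q),q.min(0).round(4),q.max(0).round(4),'y@.645 %.4f slope %.3f'%(np.polyval(f,.645),f[0]))
E
python3 hk.py
```

```text
time: 23.38
position: [0.5939, 0.0008, 0.22]
tool_rot: [0.755, 0.655, -0.001, -0.002]
ft_force: [-0.1, 0.5, -1.9]
grip_width: 0.0078
grip_force: 40.0
t23.38 p [0.5939 0.0008 0.22  ] yaw81.9 q6 -0.05 F [-0.1  0.5 -1.9] w0.0078 g40.0
wrist tab 648 [ 0.5866 -0.0164  0.2591] [0.5998 0.0183 0.2697] [0.132 0.593]
wrist plate 668 [ 0.5816 -0.0471  0.2274] [0.6014 0.0516 0.2389] [0.138 0.592]
wrist L 226 [0.6279 0.0208 0.1184] [0.6598 0.0295 0.1414] y@.645 0.0250 slope -0.109
wrist R 215 [ 0.62   -0.0382  0.1184] [ 0.6518 -0.0297  0.1416] y@.645 -0.0347 slope -0.103
scene plate 60 [ 0.578  -0.0501  0.227 ] [0.5969 0.0415 0.2389] [0.108 0.587]
scene R 19 [ 0.6196 -0.0435  0.1197] [ 0.6482 -0.0339  0.1364] y@.645 -0.0413 slope -0.223
```

Bin and hooks are aligned to within 0.2° of yaw and about 0.5 mm sideways, all seen by the wrist camera. Lowering to hook height now.

```bash
python3 -m pendant '[{"jaw":0,"linear":[0,0,1],"twist":0},{"jaw":0,"linear":[0,0,1.6],"twist":0},{"jaw":0,"linear":[0,0,1.6],"twist":0},{"jaw":0,"linear":[0,0,1.6],"twist":0},{"jaw":0,"linear":[0,0,1.6],"twist":0},{"jaw":0,"linear":[0,0,1],"twist":0},{"jaw":0,"linear":[0,0,0],"twist":0},{"jaw":0,"linear":[0,0,0],"twist":0},{"jaw":0,"linear":[0,0,0],"twist":0}]' 40; python3 t.py; python3 hk.py
```

```text
time: 24.28
position: [0.5949, 0.0017, 0.1387]
tool_rot: [0.755, 0.656, 0.0, 0.001]
ft_force: [-0.5, -0.5, -1.5]
grip_width: 0.0077
grip_force: 40.0
t24.28 p [0.5949 0.0017 0.1387] yaw82.0 q6 -0.05 F [-0.5 -0.5 -1.5] w0.0077 g40.0
wrist tab 644 [ 0.5886 -0.0157  0.1777] [0.6017 0.018  0.1886] [0.133 0.594]
wrist plate 667 [ 0.5842 -0.0464  0.1458] [0.6034 0.0515 0.1575] [0.137 0.594]
wrist L 456 [0.6276 0.0206 0.1182] [0.6593 0.0299 0.1416] y@.645 0.0253 slope -0.104
scene plate 49 [ 0.579  -0.0503  0.146 ] [0.5982 0.0417 0.1575] [0.104 0.591]
scene R 18 [ 0.62   -0.043   0.1204] [ 0.6493 -0.0345  0.1363] y@.645 -0.0413 slope -0.167
```

```bash
python3 -m pendant '[{"jaw":0,"linear":[0,1,0.2],"twist":0},{"jaw":0,"linear":[0,1,0],"twist":0},{"jaw":0,"linear":[0,1,0],"twist":0},{"jaw":0,"linear":[0,0.5,0],"twist":0},{"jaw":0,"linear":[0,0.3,0.1],"twist":0},{"jaw":0,"linear":[0,0,0],"twist":0},{"jaw":0,"linear":[0,0,0],"twist":0}]' 40; python3 t.py; python3 hk.py
```

```text
time: 25.02
position: [0.6317, -0.0037, 0.1348]
tool_rot: [0.755, 0.656, -0.0, -0.0]
ft_force: [0.3, 0.4, -2.2]
grip_width: 0.0078
grip_force: 40.0
t25.02 p [ 0.6317 -0.0037  0.1348] yaw82.0 q6 -0.04 F [ 0.3  0.4 -2.2] w0.0078 g40.0
wrist tab 642 [ 0.625  -0.0207  0.1738] [0.638  0.013  0.1847] [0.131 0.631]
wrist plate 667 [ 0.6199 -0.052   0.1428] [0.6397 0.0463 0.1537] [0.138 0.631]
wrist L 401 [0.6209 0.0098 0.1181] [0.6595 0.0391 0.1499] y@.645 0.0254 slope -0.105
scene plate 56 [ 0.6161 -0.0571  0.1418] [0.6347 0.0387 0.1526] [0.104 0.627]
scene L 9 [0.628  0.016  0.1263] [0.6384 0.0394 0.1488] y@.645 0.0343 slope 0.809
scene R 7 [ 0.6196 -0.0391  0.1327] [ 0.6283 -0.0264  0.1467] y@.645 -0.0131 slope 1.092
```

No contact force and the tips are through the holes. Continuing inward along the hooks.

```bash
python3 -m pendant '[{"jaw":0,"linear":[0,0.4,0.15],"twist":0},{"jaw":0,"linear":[0,0.4,0.15],"twist":0},{"jaw":0,"linear":[0,0.4,0.1],"twist":0},{"jaw":0,"linear":[0,0.2,0.1],"twist":0},{"jaw":0,"linear":[0,0,0],"twist":0},{"jaw":0,"linear":[0,0,0],"twist":0}]' 40; python3 t.py; python3 hk.py | grep -v scene
```

```text
time: 25.67
position: [0.6459, -0.0057, 0.1298]
tool_rot: [0.755, 0.656, -0.0, -0.0]
ft_force: [-0.4, 0.4, -2.4]
grip_width: 0.0077
grip_force: 40.0
t25.67 p [ 0.6459 -0.0057  0.1298] yaw82.0 q6 -0.04 F [-0.4  0.4 -2.4] w0.0077 g40.0
wrist tab 641 [ 0.6392 -0.0231  0.1688] [0.6523 0.0107 0.1795] [0.132 0.646]
wrist plate 676 [ 0.6279 -0.0539  0.1368] [0.6544 0.0443 0.1487] [0.135 0.646]
wrist L 453 [0.6279 0.0075 0.119 ] [0.6599 0.0395 0.1491] y@.645 0.0253 slope -0.028
```

```bash
python3 -m pendant '[{"jaw":0,"linear":[0,0.1,0.15],"twist":0},{"jaw":0,"linear":[0,0.1,0.1],"twist":0},{"jaw":0,"linear":[0,0,0.1],"twist":0},{"jaw":0,"linear":[0,0,0],"twist":0},{"jaw":0,"linear":[0,0,0],"twist":0}]' 40; python3 t.py; python3 hk.py | grep -v scene
```

```text
time: 26.23
position: [0.6473, -0.0059, 0.1281]
tool_rot: [0.755, 0.656, -0.0, -0.0]
ft_force: [-3.6, 1.2, 6.8]
grip_width: 0.0078
grip_force: 40.0
t26.23 p [ 0.6473 -0.0059  0.1281] yaw82.0 q6 -0.04 F [-3.6  1.2  6.8] w0.0078 g40.0
wrist tab 638 [ 0.6408 -0.0231  0.1672] [0.6539 0.0106 0.1776] [0.133 0.648]
wrist plate 682 [ 0.6278 -0.0542  0.1351] [0.6559 0.0442 0.147 ] [0.138 0.647]
wrist L 458 [0.628  0.0075 0.1182] [0.6597 0.03   0.1498] y@.645 0.0246 slope -0.062
```

Fully home: it bears upward on the hooks and back against the wires. Releasing and backing straight up.

```bash
python3 -m pendant '[{"jaw":0.05,"linear":[0,0,-0.1],"twist":0},{"jaw":0.4,"linear":[0,0,0],"twist":0},{"jaw":0.4,"linear":[0,0,0],"twist":0},{"jaw":0.4,"linear":[0,0,0],"twist":0},{"jaw":0.4,"linear":[0,0,0],"twist":0},{"jaw":0.4,"linear":[0,0,0],"twist":0},{"jaw":0.4,"linear":[0,0,-1],"twist":0},{"jaw":0.4,"linear":[0,0,-2],"twist":0},{"jaw":0.4,"linear":[0,0,-2],"twist":0},{"jaw":0.4,"linear":[0,0,-2],"twist":0},{"jaw":0.4,"linear":[0,0,-2],"twist":0},{"jaw":0.4,"linear":[0,0,0],"twist":0}]' 20; python3 t.py; python3 - <<'E'
from h import *
for n in ('wrist','scene'):
    c,W=cloud(n); C=c['color'].astype(int); b=(C[...,0]>C[...,2]*1.4)&(C[...,0]>40)&(np.hypot(W[...,0]-.62,W[...,1])<.13)&(W[...,2]>.03)&(W[...,2]<.2)
    for lo in np.arange(.03,.19,.012):
        q=W[b&(W[...,2]>lo)&(W[...,2]<=lo+.012)]
        if len(q)>5: print(n,lo.round(3),len(q),q.min(0).round(4),q.max(0).round(4))
E
```

```text
time: 27.38
position: [0.651, -0.0064, 0.2231]
tool_rot: [0.755, 0.656, 0.003, 0.004]
ft_force: [1.2, 0.4, 1.4]
grip_width: 0.0348
grip_force: 0.0
t27.38 p [ 0.651  -0.0064  0.2231] yaw82.0 q6 -0.04 F [1.2 0.4 1.4] w0.0348 g0.0
wrist 0.042 2226 [ 0.5773 -0.0373  0.0434] [0.6462 0.0317 0.054 ]
wrist 0.054 597 [ 0.5721 -0.0406  0.054 ] [0.6467 0.0364 0.066 ]
wrist 0.066 644 [ 0.5679 -0.0441  0.066 ] [0.6516 0.0408 0.078 ]
wrist 0.078 733 [ 0.5626 -0.0473  0.078 ] [0.6484 0.0434 0.09  ]
wrist 0.09 915 [ 0.5592 -0.0509  0.09  ] [0.6488 0.0477 0.102 ]
wrist 0.102 1597 [ 0.5522 -0.056   0.102 ] [0.656  0.0552 0.114 ]
wrist 0.114 6 [0.6511 0.0422 0.1148] [0.6559 0.0438 0.1252]
wrist 0.126 23 [ 0.624  -0.0369  0.1261] [0.6559 0.0439 0.1379]
wrist 0.138 364 [ 0.6208 -0.0563  0.1382] [0.6557 0.0435 0.1494]
wrist 0.15 32 [0.6446 0.0061 0.1502] [0.6526 0.0101 0.1619]
wrist 0.162 66 [ 0.6401 -0.0216  0.1622] [0.6535 0.0104 0.174 ]
wrist 0.174 474 [ 0.6402 -0.0235  0.1741] [0.6531 0.0101 0.1783]
scene 0.042 84 [ 0.5709 -0.0434  0.042 ] [0.6505 0.0312 0.0537]
scene 0.054 134 [ 0.5665 -0.047   0.0542] [0.6515 0.0357 0.066 ]
scene 0.066 179 [ 0.5628 -0.0507  0.066 ] [0.6531 0.0376 0.078 ]
scene 0.078 201 [ 0.5577 -0.0539  0.0781] [0.6517 0.0415 0.0899]
scene 0.09 237 [ 0.5539 -0.0576  0.09  ] [0.6511 0.0465 0.1019]
scene 0.102 239 [ 0.5501 -0.0612  0.1021] [0.6541 0.0474 0.1138]
scene 0.114 73 [ 0.635  -0.0605  0.114 ] [0.6519 0.0343 0.126 ]
scene 0.126 78 [ 0.6198 -0.0603  0.1263] [0.6522 0.0355 0.1379]
scene 0.138 50 [ 0.6177 -0.0594  0.1383] [0.6517 0.0283 0.1497]
scene 0.15 33 [ 0.6371 -0.0258  0.1503] [0.6475 0.0015 0.162 ]
scene 0.162 25 [ 0.6376 -0.0261  0.1632] [0.6466 0.0018 0.173 ]
```

The bin hangs upright, the gripper is clear, and the potatoes are in the pan. Handing in.

```bash
python3 -m pendant '[{"jaw":0.4,"linear":[0,0,-2],"twist":0},{"jaw":0.4,"linear":[0,0,-2],"twist":0},{"jaw":0.4,"linear":[0,0,0],"twist":0},{"jaw":0.4,"linear":[0,0,0],"twist":0},{"jaw":0.4,"linear":[0,0,0],"twist":0},{"jaw":0.4,"linear":[0,0,0],"twist":0}]'; python3 -c "
from rig import robot
print(robot.hand_in())"
```

```text
time: 27.98
position: [0.6467, -0.0058, 0.2554]
tool_rot: [0.755, 0.656, -0.001, -0.002]
ft_force: [-0.2, -0.2, 0.4]
grip_width: 0.0347
grip_force: 0.0
the job is handed in; nothing more can be done
None
```

I tipped all eight potatoes into the pan, which stayed upright on the mat, hung the empty bin on both hooks and let go of it, and handed the job in at about 28 s; no verdict came back.

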